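# Stock the pizza counter caddy

### The job

Stock the counter caddy from the cutting board: stand the dome-lidded round shaker, the squat tub and the square tin upright on the floor of the holders shaped for them (small round, large round, square), and push the dough scraper, blade down, fully home into the middle slot of the blade rack, between the two white scrapers. Leave the spouted dispenser and the oblong tin standing where they are.

Things in the scene. Friction and masses are not known exactly. Their poses are not given: they have to be found in the camera images.
- shaker: Round steel shaker standing upright: diameter 44 mm, straight-sided to 82 mm, then a low domed lid with six dark holes, 95 mm tall. Origin: centre of its underside, z up. It and the five other loose things stand in two rows on a fixed white cutting board 12 mm thick, rows about 130 mm apart along x, neighbours in a row about 110 mm apart along y; who stands where varies.
- tub: Squat round steel tub with a flat lid: diameter 64 mm, 65 mm tall, the widest of the round things. Origin: centre of its underside, z up.
- square_tin: Square steel tin, 46 x 46 mm, sides straight to 74 mm, 80 mm tall with its flat lid. Origin: centre of its underside, z up; x and y are square to its sides.
- scraper: Dough scraper, blade down: steel blade 76 mm long (x), 3 mm thick (y), with a black handle bar on top, 76 x 18 mm, from 70 to 92 mm height. Origin: middle of the blade's bottom edge, z up. At the start the lowest 30 mm of blade stand in a narrow slot of a small grey draining stand fixed on the board: lift straight up 40 mm to free it. It may lean a few degrees.
- dispenser: Look-alike that stays: round steel dispenser, diameter 44 mm, with a cone and thin spout on top instead of a domed lid, 97 mm tall. Origin: centre of its underside.
- oblong_tin: Look-alike that stays: oblong steel tin 70 x 38 mm (x, y), 80 mm tall. Origin: centre of its underside.
- small_round_holder: The holder for the shaker: a grey round cup on a black plate 98 mm square, inner diameter 60 mm, floor 5 mm and rim 35 mm above the origin. Origin: centre of the plate's underside, z up. Fixed. It is one of four inserts standing in a low metal caddy tray (fixed, rim 18 mm, centres 102 mm apart in a 2 x 2 block; which insert is in which corner varies).
- large_round_holder: The holder for the tub: a grey round cup, inner diameter 80 mm, floor 5 mm and rim 35 mm above the origin. Origin: centre of the underside of its 98 mm plate, z up. Fixed, beside the other holders in the caddy tray.
- square_holder: The holder for the square tin: a grey square cup, 62 mm square inside, sides along x and y, floor 5 mm and rim 35 mm above the origin. Origin: centre of the underside of its 98 mm plate, z up. Fixed, beside the other holders in the caddy tray.
- blade_rack: Grey rack for the scraper in the caddy tray, fixed. Free middle slot along x over the origin: 92 mm long, 8 mm wide, floor 5 mm above the origin, straight walls to 35 mm, flared lips to 46 mm (mouth 23 mm wide). At y = +24 and -24 mm a white bowl scraper is fixed, 3 mm thick, top at 52 mm. Origin: centre of the underside of its 98 mm plate, z up.
There are look-alikes about, which are no part of the job. What is shaped like the shaker but yellow is not meant. Leave any turquoise look-alike of the scraper alone.

How it is judged (in metres and radians):
At the end, for the whole second after the job is handed in: Shaker, tub and square tin each in its own holder: within 12 mm of its centre, down on its floor, upright. Scraper down on the floor of the middle slot, within 14 mm of its middle, leaning under 0.25 rad. All at rest; dispenser and oblong tin upright within 20 mm of where they began (horizontal distance between shaker and small_round_holder below 0.012 m and z of shaker in the frame of small_round_holder between 0 and 0.011 m and angle between each of shaker, tub, square_tin's own z axis and vertical below 0.12 rad and linear speed of each of shaker, tub, square_tin, scraper below 0.02 m/s and horizontal distance between tub and large_round_holder below 0.012 m and z of tub in the frame of large_round_holder between 0 and 0.011 m and horizontal distance between square_tin and square_holder below 0.012 m and z of square_tin in the frame of square_holder between 0 and 0.011 m and x of scraper in the frame of blade_rack between -0.014 and 0.014 m and y of scraper in the frame of blade_rack between -0.009 and 0.009 m and z of scraper in the frame of blade_rack between 0 and 0.012 m and angle between scraper's own z axis and vertical below 0.25 rad and angle between the x axis of scraper and the x axis of blade_rack, either way round below 0.2 rad and distance of each of dispenser, oblong_tin from where it was at the start of the episode below 0.02 m and angle between each of dispenser, oblong_tin's own z axis and vertical below 0.15 rad); the robot touches nothing.
It fails at once if the dispenser is shifted by more than 20 mm or tipped (distance of dispenser from where it was at the start of the episode above 0.02 m or angle between dispenser's own z axis and vertical above 0.3 rad).
It fails at once if the oblong tin is shifted by more than 20 mm or tipped (distance of oblong_tin from where it was at the start of the episode above 0.02 m or angle between oblong_tin's own z axis and vertical above 0.3 rad).
It also fails if it takes over 122 s, if anything falls off the work surface, if the arm or the gripper's body presses on something with over 40 N, if the wrist force passes 120 N, or if a joint passes its speed limit or range.

### The arm

A 6-joint arm with a two-finger parallel gripper is mounted at the origin on the work surface. World frame = base frame: x ahead of the robot, y to its left, z up, the work surface at z = 0. Lengths are in mm, angles in rad, forces in N, time in s.
With the tool pointing down it reaches from about 350 to 775 mm from the base axis. Payload 7.3 kg.
Tool frame: the origin (TCP) lies on the mounting face of the last link; the fingertips stand 178 mm ahead of it and the grasp point (between the pads) lies 159 mm ahead of it (bot.grip_point_offset is the distance from the TCP to the grasp point, in mm); x points along the fingers, y is the direction in which the jaws open and shut, and the axes are right-handed (so a half turn about x gives the same grasp; the last joint's range is limited). The gripper opens to 92 mm and grips with 3 to 60 N. Pads are 19 mm wide; open, the fingers measure 130 mm over their backs; the gripper's body (75 mm by 190 mm) begins 47 mm behind the grasp point.
Start: joints at [-1.457, 0.342, 1.524, -0, 1.275, -0.146], TCP at [134.886, -507.379, 404.741] pointing down, gripper open.
Joint ranges: [-2.53, 2.53], [-0.77, 2.02], [0.04, 2.7], [-1, 4.14], [0.28, 2.66], [-3.11, 3.11]. Speed limits (rad/s): [2.57, 2.57, 3.14, 3.14, 3.14, 3.14].

### API

Orientations are given as [roll, pitch, yaw] about the fixed x, y, z axes, in that order (R = Rz(yaw) Ry(pitch) Rx(roll)).
In Python, from plant import bot gives the robot as it stands.
- The arm moves only by the tool arm_command, never from a script. Its argument "moves" is a list of rows, each a list of 5 numbers: the shift along the tool's x, y, z in cm, then the turn about the tool's x in degrees, then the opening, from 0 (shut) to 1 (fully open). A call has 1 to 10 rows; each row is the pose to reach, as a shift and turn from the pose measured when the call began, along the tool's axes at that moment; what a row does not reach only later rows make up. A row lasts 1/10 s, in which the tool goes at most 50 mm and 8.59 degrees, less where a joint would pass 70% of its speed; a pose out of reach is approached as far as the arm can. A call with a gripper value outside its range is refused whole. The fingers move at their own pace and stop on an object; the grip force is fixed at half the most. Time passes only in rows, so rows that repeat a pose let the fingers close. It gives the time, the measured TCP pose, the force and the opening at its end, in the units of the state.
- bot.get_obs(): the state, without advancing time (a new reading comes with each control period).
- bot.capture(name): name is "side" or "top" or "wrist"; returns a dict with "frame" (400x640x3 uint8, blue, green, red), "K" (3x3 intrinsics, pixels), "origin" and "orientation" of the camera in the world; the wrist camera has in their place "T_tool_cam" (4x4, takes a point from camera to tool coordinates, whose origin is the TCP and whose axes are the tool frame's). Camera axes: x right, y down, z forward; pixel columns grow to the right and rows downward; lengths in mm; the calibration is good to about 2 mm. A picture is of the moment at which its call begins: read the wrist's pose just before it. There is no depth.
- bot.close_job(): hands the job in, once; it reports no verdict.
The state is a dict: "time": time; "joint_positions": joint angles; "dq": joint speeds; "tau": joint torques, N m; "tool_pos": TCP position; "tcp_rot": TCP orientation; "contact_force": force on the tool from outside, world axes, zero at the start; "moment": the same for the moment, N m; "grip_width": finger opening in mm.
Only numpy, scipy, OpenCV 4.12 (cv2) and the standard library are available. Lean on these libraries where they do the work, as an engineer would, in place of code of your own. Each camera call takes 0.05 s, during which the arm holds its last target.

## Working session

There is one attempt and no reset: what is moved stays moved. The work goes in short steps, Python scripts to look and compute and a tool call to move; the robot and the scene stay as the last step left them, time stands still between calls to the robot, and variables do not carry over. Pictures are saved under pics/ and viewed, and the job is handed in when it is done.

Besides the shell and the picture viewer there is one more tool, called after "Call:" as name([rows], argument=value, ...), one row to a line, values as JSON. arm_command: Moves the arm, as the interface text tells. Its arguments: {"type":"object","properties":{"moves":{"type":"array"}},"required":["moves"]}

```bash
ls; mkdir -p pics; python3 - <<'E'
from plant import bot
import cv2,json
o=bot.get_obs()
print({k:(v if not hasattr(v,'tolist') else v.tolist()) for k,v in o.items()}, bot.grip_point_offset)
for n in ["side","top","wrist"]:
    c=bot.capture(n); cv2.imwrite(f"pics/{n}0.png",c["frame"])
    for k in c:
        if k!="frame": print(n,k,c[k])
E
```

```text
pics
{'time': 0.0, 'joint_positions': [-1.4569936136256176, 0.34268280842055254, 1.525005300782571, -3.9254289442229144e-05, 1.2753835846694284, -0.14598190623498303], 'dq': [-0.000530119729343363, -0.0007361512805818917, -0.0016247967055367375, -0.0012603813745750056, -0.0018516346997620057, 0.0008730269813158167], 'tau': [-0.00024149537239281926, -43.123977184295654, -24.422083497047424, 0.07160148583352566, 0.05591586814261973, -0.0001356855773337884], 'tool_pos': [134.867754024773, -507.2386653236943, 404.0695673492761], 'tcp_rot': [-1.6914044260750136, 1.5693168100441586, 1.7099843029781632], 'contact_force': [-0.10729894290280818, 0.36943033075384973, -0.5349589407070101], 'moment': [-0.05066168396649779, -0.030182962771954678, 0.022768555648810425], 'grip_width': 91.71827083474668} 159.20000000000002
side K [[428.53205475   0.         322.23476281]
 [  0.         428.53205475 197.21696732]
 [  0.           0.           1.        ]]
side origin [422.04101595 772.07812695 773.71340347]
side orientation [-2.36124056  0.00717901 -3.05951097]
top K [[381.2750853    0.         315.53119291]
 [  0.         381.2750853  195.8958892 ]
 [  0.           0.           1.        ]]
top origin [ 413.02294718   60.43493618 1041.0792378 ]
top orientation [-3.09996104  0.02471811 -1.57098666]
wrist K [[352.9058271    0.         316.16268608]
 [  0.         352.9058271  203.79805211]
 [  0.           0.           1.        ]]
wrist T_tool_cam [[ 6.61759868e-04 -2.92433619e-01  9.56285596e-01  2.14071007e+01]
 [ 9.99999394e-01 -6.47818255e-04 -8.90114111e-04  8.23152269e-01]
 [ 8.79798556e-04  9.56285605e-01  2.92433013e-01 -7.85827707e+01]
 [ 0.00000000e+00  0.00000000e+00  0.00000000e+00  1.00000000e+00]]
```

View pics/top0.png

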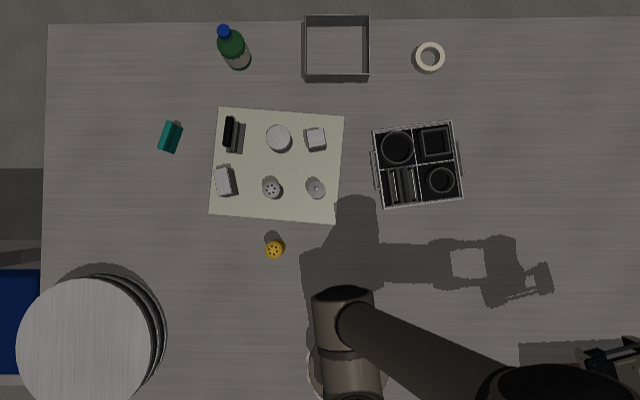

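View pics/side0.png

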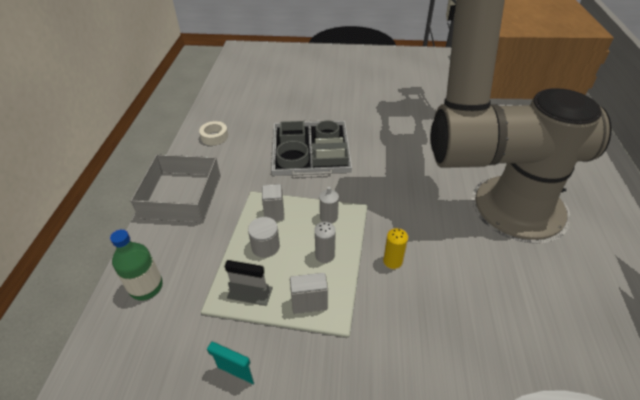

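View pics/wrist0.png

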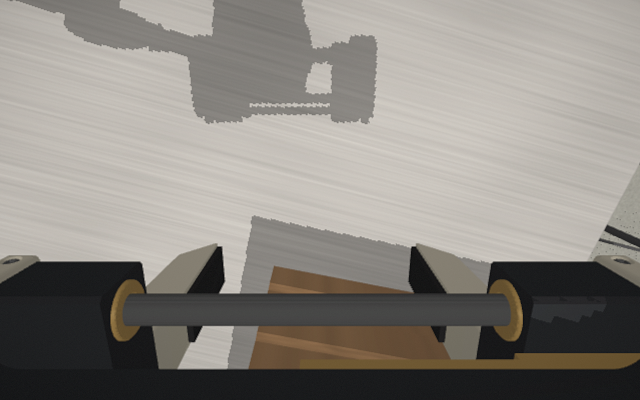

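Top view: scraper (231,133), tub (278,138), square tin (316,139), oblong tin (224,181), shaker with holes (271,187), dispenser with spout (316,188). The decoys are yellow (275,248) and turquoise (170,137). In the caddy: large round (397,147), square (434,143), rack (403,184), small round (440,180). I'll confirm these in an enlarged crop.

```bash
cat > h.py <<'E'
import numpy as np, cv2
from scipy.spatial.transform import Rotation as R
def rot(e): return R.from_euler('xyz',e).as_matrix()
CAM={'top':(np.array([[381.2750853,0,315.53119291],[0,381.2750853,195.8958892],[0,0,1]]),np.array([413.02294718,60.43493618,1041.0792378]),rot([-3.09996104,0.02471811,-1.57098666])),
'side':(np.array([[428.53205475,0,322.23476281],[0,428.53205475,197.21696732],[0,0,1]]),np.array([422.04101595,772.07812695,773.71340347]),rot([-2.36124056,0.00717901,-3.05951097]))}
KW=np.array([[352.9058271,0,316.16268608],[0,352.9058271,203.79805211],[0,0,1]])
T=np.array([[6.61759868e-04,-2.92433619e-01,9.56285596e-01,2.14071007e+01],[9.99999394e-01,-6.47818255e-04,-8.90114111e-04,8.23152269e-01],[8.79798556e-04,9.56285605e-01,2.92433013e-01,-7.85827707e+01],[0,0,0,1]])
def wristcam(o):
    Rt=rot(o['tcp_rot']); p=np.array(o['tool_pos'])
    return KW, Rt@T[:3,3]+p, Rt@T[:3,:3]
def ray(cam,px,z):
    K,o,Rm=CAM[cam] if isinstance(cam,str) else cam
    px=np.atleast_2d(np.float64(px)); d=(Rm@np.linalg.inv(K)@np.c_[px,np.ones(len(px))].T).T
    return o+d*((z-o[2])/d[:,2:])
def proj(cam,P):
    K,o,Rm=CAM[cam] if isinstance(cam,str) else cam
    q=(K@(Rm.T@(np.atleast_2d(np.float64(P))-o).T)).T
    return q[:,:2]/q[:,2:]
def togo(o,grip,yaw=None):
    """tool-axes shift (cm) to bring grasp point to world pt with tool vertical"""
    Rt=rot(o['tcp_rot']); p=np.array(o['tool_pos']); g=p+Rt[:,0]*159.2
    return Rt.T@(np.array(grip)-g)/10, g
E
python3 - <<'E'
from h import *
im=cv2.imread('pics/top0.png')
c=cv2.resize(im[95:235,150:350],None,fx=4,fy=4,interpolation=cv2.INTER_CUBIC); cv2.imwrite('pics/t1.png',c)
c=cv2.resize(im[110:220,360:475],None,fx=5,fy=5,interpolation=cv2.INTER_CUBIC); cv2.imwrite('pics/t2.png',c)
im=cv2.imread('pics/side0.png')
c=cv2.resize(im[105:345,190:420],None,fx=2.5,fy=2.5,interpolation=cv2.INTER_CUBIC); cv2.imwrite('pics/s1.png',c)
for n,p,z in [('scr',(231,133),104),('tub',(278,138),77),('sq',(316,139),92),('obl',(224,180),92),('sh',(271,187),107),('disp',(316,188),109),('LR',(397,147),35),('SQ',(434,143),35),('RK',(403,184),46),('SR',(440,180),35)]:
    print(n,ray('top',p,z).round())
print(rot([-1.6914044260750136, 1.5693168100441586, 1.7099843029781632]).round(3))
E
```

```text
scr [[609. 294. 104.]]
tub [[601. 180.  77.]]
sq [[595.  83.  92.]]
obl [[493. 314.  92.]]
sh [[474. 193. 107.]]
disp [[471.  82. 109.]]
LR [[ 584. -130.   35.]]
SQ [[ 594. -227.   35.]]
RK [[ 485. -143.   46.]]
SR [[ 496. -242.   35.]]
[[-0.     0.257 -0.966]
 [ 0.001 -0.966 -0.257]
 [-1.    -0.001 -0.   ]]
```

View pics/t1.png

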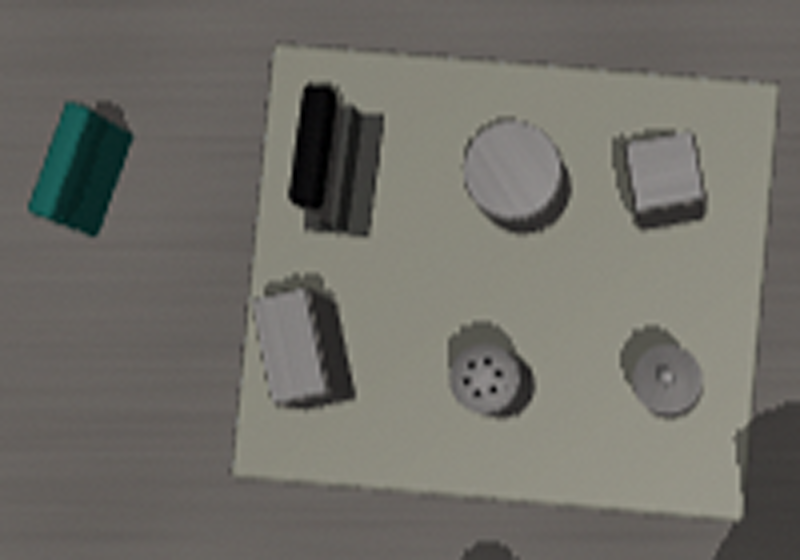

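View pics/t2.png

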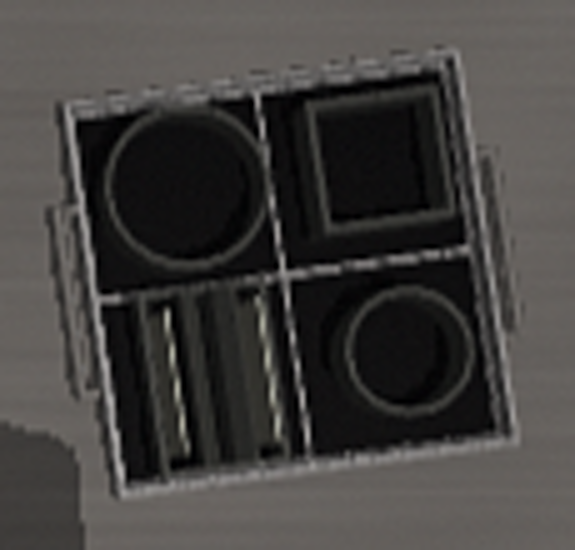

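View pics/s1.png

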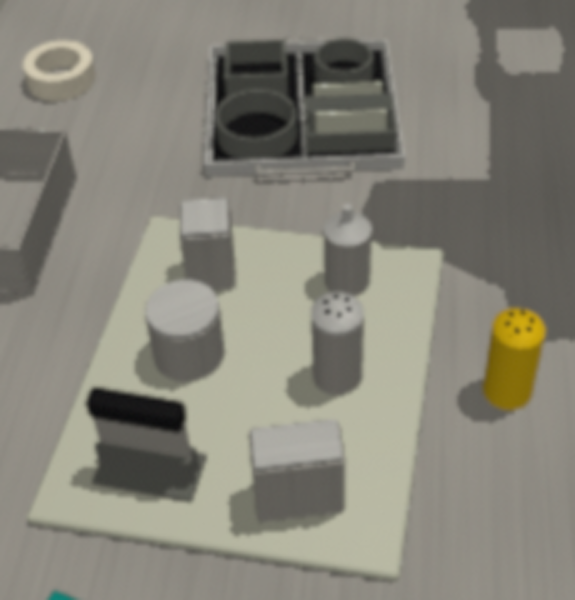

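The crops confirm who is who: six holes on the shaker at (271,187), the spout on (316,188), the black handle on the scraper. Next I'll take rough poses from the top view.

```bash
python3 - <<'E'
from h import *
c=lambda pts,ox,oy,s:[( (x+.5)/s-.5+ox,(y+.5)/s-.5+oy) for x,y in pts]
tray=ray('top',c([(65,105),(455,50),(515,437),(118,492)],360,110,5),18); print(tray.round(),tray.mean(0).round(1))
for a,b in [(0,1),(3,2),(0,3),(1,2)]:
    d=tray[b]-tray[a]; print(np.degrees(np.arctan2(d[1],d[0])).round(1),np.linalg.norm(d).round())
def center(pts,ox,oy,s,z,n):
    P=ray('top',c(pts,ox,oy,s),z); 
    (cx,cy),r=cv2.minEnclosingCircle(P[:,:2].astype(np.float32)); print(n,round(cx,1),round(cy,1),'r',round(r,1))
center([(105,190),(187,105),(270,187),(187,272)],360,110,5,37,'LR')
center([(344,350),(410,285),(475,350),(410,417)],360,110,5,37,'SR')
S=ray('top',c([(310,95),(437,88),(455,222),(325,237)],360,110,5),37); print('SQ',S.mean(0))
Rk=ray('top',c([(190,292),(240,292),(262,468),(212,468)],360,110,5),37); print('rack mid',Rk.mean(0))
center([(465,170),(513,119),(562,170),(513,221)],150,95,4,77,'tub')
center([(449,372),(485,337),(521,372),(485,410)],150,95,4,100,'shaker')
S=ray('top',c([(628,142),(692,132),(704,198),(640,209)],150,95,4),92); print('sq',S.mean(0)); 
for i in range(4):
    d=S[(i+1)%4]-S[i]; print(np.degrees(np.arctan2(d[1],d[0])).round(1),np.linalg.norm(d).round())
H=ray('top',c([(304,85),(336,87),(322,207),(290,203)],150,95,4),104); print('scr',H.mean(0))
for i in range(4):
    d=H[(i+1)%4]-H[i]; print(np.degrees(np.arctan2(d[1],d[0])).round(1),np.linalg.norm(d).round())
E
```

```text
[[ 632.  -68.   18.]
 [ 660. -277.   18.]
 [ 452. -306.   18.]
 [ 423.  -95.   18.]] [ 541.8 -186.5   18. ]
-82.2 211.0
-82.1 213.0
-172.7 210.0
-172.2 210.0
LR 582.9 -129.6 r 44.3
SR 496.7 -245.1 r 34.7
SQ [ 597.28102139 -231.73484888   37.        ]
rack mid [ 481.71845476 -149.08005009   37.        ]
tub 603.6 180.4 r 32.8
shaker 472.0 194.5 r 22.7
sq [599.96854646  82.38517321  92.        ]
-81.4 41.0
-169.8 42.0
99.6 41.0
10.1 43.0
scr [614.29039248 302.10961768 104.        ]
-94.0 20.0
173.9 76.0
82.6 20.0
-6.2 75.0
```

Call:
arm_command([
  [0,-3.5,-4.5,0,1],
  [0,-7,-9,0,1],
  [0,-10.5,-13.5,0,1],
  [0,-14,-18,0,1],
  [0,-17.5,-22.5,0,1],
  [0,-20.5,-27,0,1],
  [0,-20.5,-31.5,0,1],
  [0,-20.5,-36,0,1],
  [0,-20.5,-40,0,1],
  [0,-20.5,-43,0,1],
])

```text
time: 1.15
tool_pos: [499.8, -197.1, 404.5]
tcp_rot: [-1.865, 1.57, 1.537]
contact_force: [0.1, -1.2, 0.6]
grip_width: 91.8
```

```bash
python3 - <<'E'
from plant import bot
from h import *
o=bot.get_obs(); c=bot.capture('wrist'); cv2.imwrite('pics/w1.png',c['frame'])
import pickle; pickle.dump(o,open('w1.pkl','wb'))
W=wristcam(o)
for P in [(585.4,-129,38),(599.3,-230,38),(484.4,-142.9,48),(498.2,-244,38),(541.8,-186.5,18)]: print(proj(W,P).round(1))
print(o['joint_positions'])
E
```

```text
[[268.3  71.3]]
[[377.9  85.7]]
[[258.2 181.3]]
[[360.4 191.3]]
[[316.6 132.2]]
[-5.18614595e-01  3.64743030e-01  1.49081623e+00  1.01315471e-03
  1.28654621e+00  7.90916517e-01]
```

View pics/w1.png

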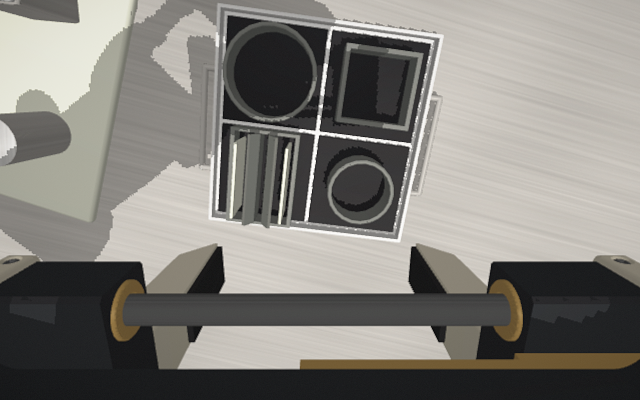

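```bash
python3 - <<'E'
from h import *
im=cv2.imread('pics/w1.png')
cv2.imwrite('pics/w1c.png',cv2.resize(im[0:250,195:455],None,fx=3,fy=2.4*1.0,interpolation=cv2.INTER_CUBIC)) if 0 else cv2.imwrite('pics/w1c.png',cv2.resize(im[0:250,195:455],None,fx=2.4,fy=2.4,interpolation=cv2.INTER_CUBIC))
E
```

```text
(no output)
```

View pics/w1c.png

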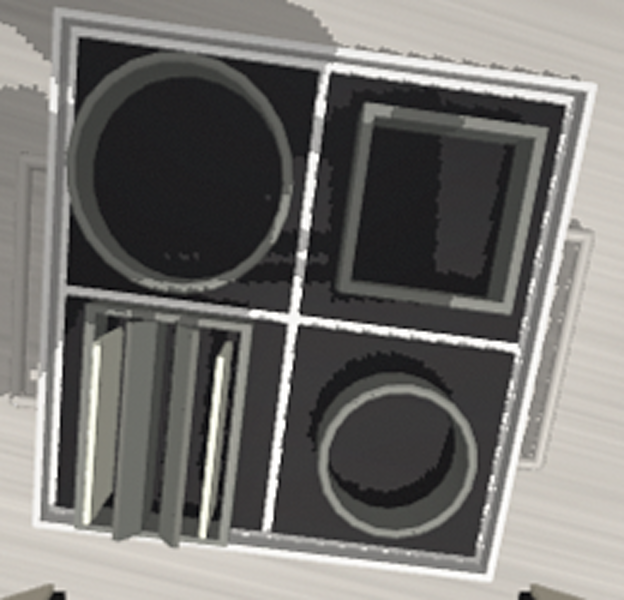

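```bash
python3 - <<'E'
from h import *
import pickle
W=wristcam(pickle.load(open('w1.pkl','rb')))
c=lambda pts:[((x+.5)/2.4-.5+195,(y+.5)/2.4-.5) for x,y in pts]
t=ray(W,c([(57,10),(595,83),(490,578),(37,524)]),18); print(t.mean(0))
for a,b in [(0,1),(3,2),(0,3),(1,2)]:
    d=t[b]-t[a]; print(np.degrees(np.arctan2(d[1],d[0])).round(1),np.linalg.norm(d).round())
def cen(pts,z,n):
    P=ray(W,c(pts),z); (cx,cy),r=cv2.minEnclosingCircle(P[:,:2].astype(np.float32)); print(n,round(cx,1),round(cy,1),'r',round(r,1))
cen([(68,175),(180,53),(293,170),(180,290)],38,'LR')
cen([(318,460),(397,385),(476,460),(397,537)],38,'SR')
print('SQ',ray(W,c([(362,102),(549,126),(513,314),(337,293)]),38).mean(0))
P=ray(W,c([(95,342),(85,523),(222,342),(205,537)]),54);print('RK',P.mean(0)); print(P)
E
```

```text
[ 540.95971731 -187.60802751   18.        ]
-82.1 211.0
-82.3 210.0
-172.2 211.0
-172.4 212.0
LR 584.8 -130.7 r 43.1
SR 496.8 -244.0 r 33.3
SQ [ 597.46592563 -230.76399051   38.        ]
RK [ 484.66558778 -143.5215455    54.        ]
[[ 516.70819597 -114.31241634   54.        ]
 [ 442.93586882 -124.50178543   54.        ]
 [ 529.32208974 -161.66927776   54.        ]
 [ 449.6961966  -173.60270246   54.        ]]
```

Call:
arm_command([
  [0,-4,-1,0,1],
  [0,-8.5,-2,0,1],
  [0,-13,-3,0,1],
  [0,-17.5,-4,0,1],
  [0,-22,-5,0,1],
  [0,-26.5,-6.5,0,1],
  [0,-31,-8,0,1],
  [0,-34,-9,0,1],
  [0,-36.5,-9.5,0,1],
  [0,-36.5,-9.5,0,1],
])

```text
time: 2.2
tool_pos: [500.6, 183.9, 404.3]
tcp_rot: [-2.625, 1.567, 0.783]
contact_force: [-0.0, -0.2, 0.1]
grip_width: 91.9
```

```bash
python3 - <<'E'
from plant import bot
from h import *
o=bot.get_obs(); c=bot.capture('wrist'); cv2.imwrite('pics/w2.png',c['frame'])
import pickle; pickle.dump(o,open('w2.pkl','wb'))
print(o['tool_pos'],o['joint_positions'])
E
```

```text
[500.62214766 183.86408488 404.26647985] [0.20761238 0.35663755 1.50357641 0.00242672 1.27779878 1.51148316]
```

View pics/w2.png

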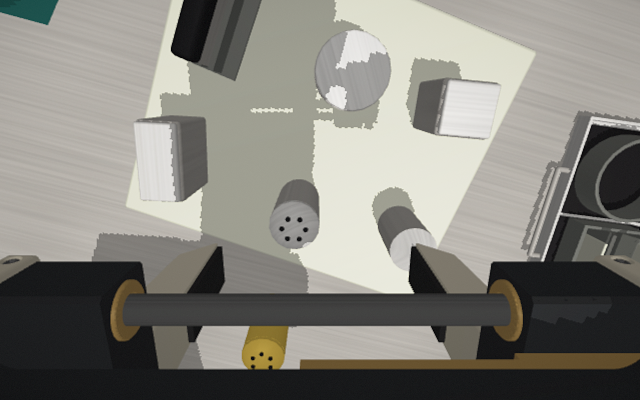

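```bash
python3 - <<'E'
from h import *
im=cv2.imread('pics/w2.png')
cv2.imwrite('pics/w2a.png',cv2.resize(im[0:150,160:320],None,fx=4,fy=4,interpolation=cv2.INTER_CUBIC))
a=cv2.resize(im[10:150,310:510],None,fx=4,fy=4,interpolation=cv2.INTER_CUBIC);cv2.imwrite('pics/w2b.png',a)
a=cv2.resize(im[170:260,255:335],None,fx=6,fy=6,interpolation=cv2.INTER_CUBIC);cv2.imwrite('pics/w2c.png',a)
E
```

```text
(no output)
```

View pics/w2b.png

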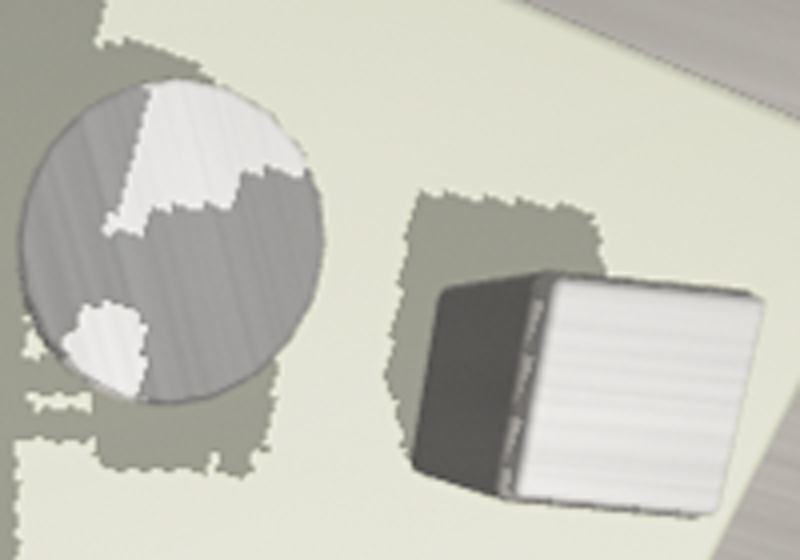

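View pics/w2c.png

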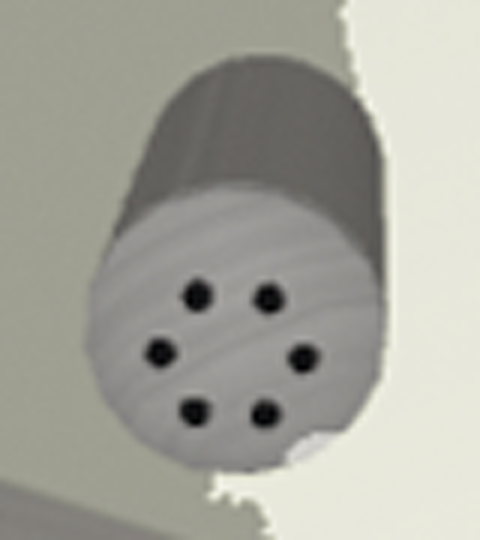

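```bash
python3 - <<'E'
from h import *
import pickle
o=pickle.load(open('w2.pkl','rb')); W=wristcam(o)
c=lambda pts,ox,oy,s:[((x+.5)/s-.5+ox,(y+.5)/s-.5+oy) for x,y in pts]
def cen(pts,ox,oy,s,z,n):
    P=ray(W,c(pts,ox,oy,s),z); (cx,cy),r=cv2.minEnclosingCircle(P[:,:2].astype(np.float32)); print(n,round(cx,1),round(cy,1),'r',round(r,1))
cen([(20,240),(172,78),(324,240),(172,405)],310,10,4,77,'tub')
cen([(197,296),(269,299),(303,358),(266,414),(195,412),(161,353)],255,170,6,104,'shaker')
S=ray(W,c([(547,280),(765,300),(715,516),(515,500)],310,10,4),91); print('sq',S.mean(0)); 
for i in range(4):
    d=S[(i+1)%4]-S[i]; print(np.degrees(np.arctan2(d[1],d[0])).round(1),np.linalg.norm(d).round())
Rt=rot(o['tcp_rot']); print(Rt.round(3), np.degrees(np.arctan2(Rt[1,1],Rt[0,1])))
print(togo(o,(474,193.5,130)))
E
```

```text
tub 603.8 181.3 r 31.2
shaker 468.8 195.4 r 10.1
sq [599.08335845  84.56300037  91.        ]
-79.7 43.0
-170.1 42.0
100.7 41.0
12.5 42.0
[[ 0.003  0.263 -0.965]
 [ 0.003 -0.965 -0.263]
 [-1.    -0.002 -0.004]] -74.74598863868765
(array([11.50124694, -1.57220737,  2.41667046]), array([501.10371774, 184.34351212, 245.06793011]))
```

Shaker (470,195), tub (604,181), square tin (599.5,84, yaw about 10°). I'll go for the shaker first.

Call:
arm_command([
  [0,-1.8,2.7,0,1],
  [0,-1.8,2.7,0,1],
  [4,-1.8,2.7,0,1],
  [8,-1.8,2.7,0,1],
  [11,-1.8,2.7,0,1],
  [13,-1.8,2.7,0,1],
  [13,-1.8,2.7,0,1],
  [13,-1.8,2.7,0,1],
])

```text
time: 3.05
tool_pos: [471.1, 192.2, 274.6]
tcp_rot: [-2.883, 1.567, 0.522]
contact_force: [-0.3, -0.3, 0.9]
grip_width: 92.0
```

```bash
cat > look.py <<'E'
import sys,pickle
from plant import bot
from h import *
n=sys.argv[1]
o=bot.get_obs()
for cam in sys.argv[2:]:
    c=bot.capture(cam); cv2.imwrite(f'pics/{n}_{cam}.png',c['frame'])
pickle.dump(o,open(n+'.pkl','wb'))
Rt=rot(o['tcp_rot']); g=np.array(o['tool_pos'])+Rt[:,0]*159.2
print('t',o['time'],'grip pt',g.round(1),'jaw yaw',np.degrees(np.arctan2(Rt[1,1],Rt[0,1])).round(2),'w',round(o['grip_width'],1),'F',np.round(o['contact_force'],1),'j6',round(o['joint_positions'][5],2),'tilt',Rt[:2,0].round(4))
E
python3 look.py a wrist side
```

```text
t 3.05 grip pt [471.6 192.5 115.4] jaw yaw -74.86 w 92.0 F [-0.3 -0.3  0.9] j6 1.54 tilt [0.0032 0.0018]
```

View pics/a_wrist.png

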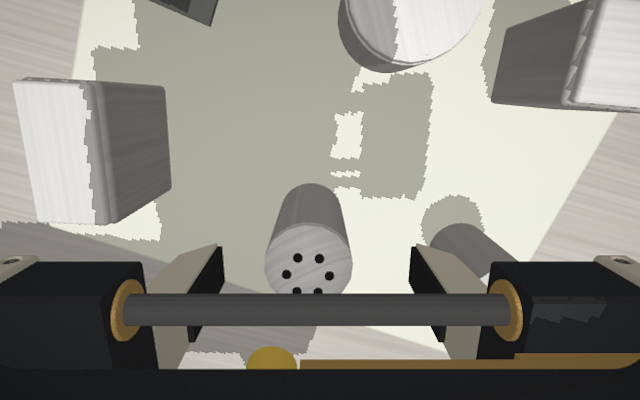

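View pics/a_side.png

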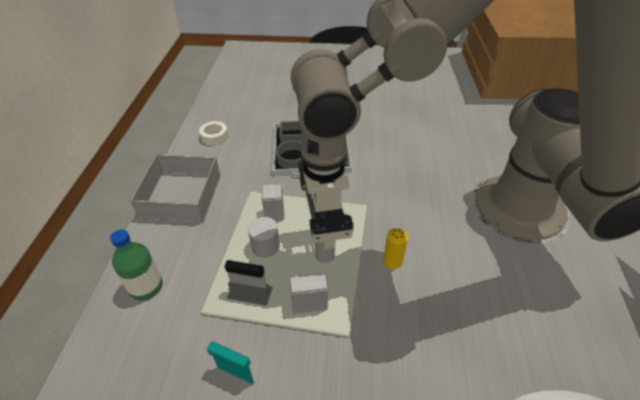

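```bash
python3 - <<'E'
from h import *
import pickle
o=pickle.load(open('a.pkl','rb')); W=wristcam(o)
print(ray(W,[(308,276)],102)); print(togo(o,(470,195,78)))
E
```

```text
[[467.17844605 194.67365862 102.        ]]
(array([ 3.74012486, -0.2805546 ,  0.10057364]), array([471.58388623, 192.48560956, 115.40194025]))
```

Call:
arm_command([
  [1.5,-0.3,0.2,0,1],
  [3,-0.3,0.2,0,1],
  [3.7,-0.3,0.2,0,1],
  [3.7,-0.3,0.2,0,1],
  [3.7,-0.3,0.2,0,0.5],
  [3.7,-0.3,0.2,0,0],
  [3.7,-0.3,0.2,0,0],
  [3.7,-0.3,0.2,0,0],
  [3.7,-0.3,0.2,0,0],
  [3.7,-0.3,0.2,0,0],
])

```text
time: 4.15
tool_pos: [468.7, 195.1, 238.6]
tcp_rot: [-2.988, 1.565, 0.419]
contact_force: [-0.2, 0.5, -0.6]
grip_width: 48.7
```

```bash
python3 look.py b
```

```text
t 4.15 grip pt [469.6 195.5  79.4] jaw yaw -74.83 w 48.7 F [-0.2  0.5 -0.6] j6 1.55 tilt [0.0057 0.0025]
```

Call:
arm_command([
  [0,0,0,0,0],
  [0,0,0,0,0],
  [0,0,0,0,0],
  [-1,0,0,0,0],
  [-4,0,0,0,0],
  [-8,0,0,0,0],
  [-12,0,0,0,0],
  [-14,0,0,0,0],
  [-14,0,0,0,0],
])

```text
time: 5.05
tool_pos: [468.2, 194.8, 382.1]
tcp_rot: [-3.078, 1.558, 0.328]
contact_force: [-0.1, -0.3, -3.4]
grip_width: 43.6
```

```bash
python3 look.py c wrist; python3 - <<'E'
from h import *
import pickle
o=pickle.load(open('c.pkl','rb'));print(togo(o,(497.4,-244,215)))
E
```

```text
t 5.05 grip pt [470.2 195.5 222.9] jaw yaw -74.83 w 43.6 F [-0.1 -0.3 -3.4] j6 1.55 tilt [0.0124 0.0042]
(array([ 0.64105911, 43.13028594,  8.88286875]), array([470.17225174, 195.48791394, 222.92534867]))
```

View pics/c_wrist.png

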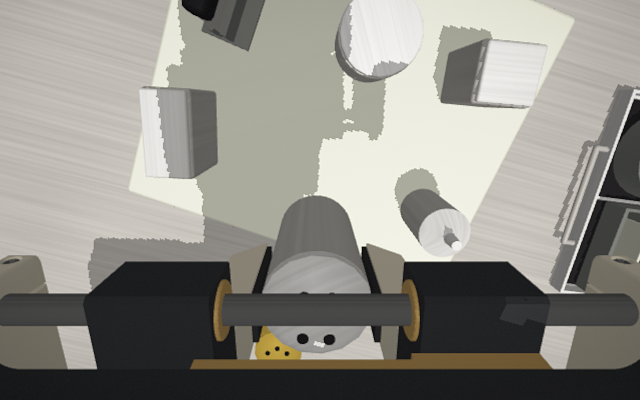

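Call:
arm_command([
  [0,4.7,1,0,0],
  [0,9.4,2,0,0],
  [0,14.1,3,0,0],
  [0,18.8,4,0,0],
  [0,23.5,5,0,0],
  [0,28.2,6,0,0],
  [0,32.9,7,0,0],
  [0,37.5,8,0,0],
  [0,41.5,8.7,0,0],
  [0,43.1,8.9,0,0],
])

```text
time: 6.1
tool_pos: [494.0, -248.0, 376.1]
tcp_rot: [-2.699, 1.564, 0.703]
contact_force: [0.5, 0.7, -2.2]
grip_width: 43.9
```

```bash
python3 look.py d; python3 - <<'E'
from h import *
import pickle
o=pickle.load(open('d.pkl','rb'));print(togo(o,(497.4,-244,115)))
E
```

```text
t 6.1 grip pt [ 494.8 -247.3  216.9] jaw yaw -75.03 w 43.9 F [ 0.5  0.7 -2.2] j6 0.7 tilt [0.0051 0.0043]
(array([10.19263513, -0.22484226, -0.27161982]), array([ 494.84052283, -247.31199918,  216.90139334]))
```

Call:
arm_command([
  [0,-0.2,-0.3,0,0],
  [3,-0.2,-0.3,0,0],
  [6,-0.2,-0.3,0,0],
  [9,-0.2,-0.3,0,0],
  [10,-0.2,-0.3,0,0],
  [10,-0.2,-0.3,0,0],
  [10,-0.2,-0.3,0,0],
])

```text
time: 6.8
tool_pos: [497.4, -244.4, 277.0]
tcp_rot: [-2.836, 1.564, 0.567]
contact_force: [-0.4, -0.2, -2.0]
grip_width: 43.5
```

```bash
python3 look.py e wrist top; python3 - <<'E'
from h import *
import pickle
o=pickle.load(open('e.pkl','rb'));print(togo(o,(497.4,-244,76)))
im=cv2.imread('pics/e_top.png')
cv2.imwrite('pics/e_t2.png',cv2.resize(im[110:220,360:475],None,fx=5,fy=5,interpolation=cv2.INTER_CUBIC))
E
```

```text
t 6.8 grip pt [ 498.4 -243.8  117.8] jaw yaw -74.98 w 43.5 F [-0.4 -0.2 -2. ] j6 0.71 tilt [0.006  0.0038]
(array([4.17790450e+00, 2.12623570e-03, 1.27136823e-01]), array([ 498.37097467, -243.81033995,  117.78668053]))
```

View pics/e_wrist.png

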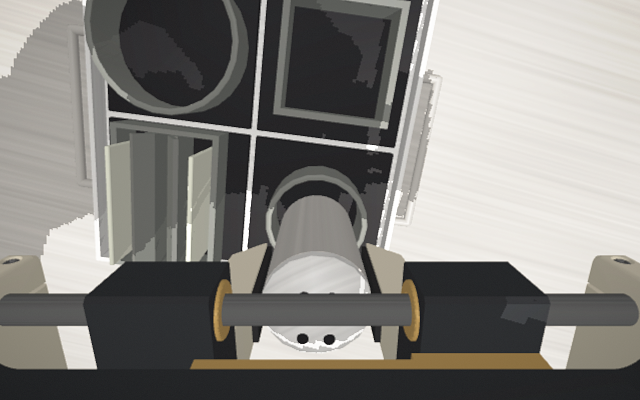

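Call:
arm_command([
  [1.5,0,0.1,0,0],
  [3,0,0.1,0,0],
  [3.8,0,0.1,0,0],
  [4.2,0,0.1,0,0],
  [4.2,0,0.1,0,0],
])

```text
time: 7.4
tool_pos: [496.9, -245.0, 235.9]
tcp_rot: [-3.061, 1.563, 0.343]
contact_force: [0.2, -0.3, -2.5]
grip_width: 43.5
```

```bash
python3 look.py f
```

```text
t 7.4 grip pt [ 498.1 -244.6   76.7] jaw yaw -75.01 w 43.5 F [ 0.2 -0.3 -2.5] j6 0.71 tilt [0.0076 0.0027]
```

Call:
arm_command([
  [0.2,0,0,0,0],
  [0.2,0,0,0,0],
  [0.3,0,0,0,0],
  [0.3,0,0,0,0],
])

```text
time: 7.8
tool_pos: [497.3, -245.1, 234.5]
tcp_rot: [3.029, 1.561, 0.149]
contact_force: [-1.5, 1.7, 7.8]
grip_width: 43.6
```

```bash
python3 look.py f2
```

```text
t 7.8 grip pt [ 498.8 -244.9   75.3] jaw yaw -75.0 w 43.6 F [-1.5  1.7  7.8] j6 0.71 tilt [0.0097 0.0015]
```

Call:
arm_command([
  [0,0,0,0,0.8],
  [0,0,0,0,0.8],
  [0,0,0,0,0.8],
  [0,0,0,0,0.8],
  [-3,0,0,0,0.8],
  [-7,0,0,0,0.8],
  [-11,0,0,0,1],
  [-14,0,0,0,1],
  [-15,0,0,0,1],
  [-15,0,0,0,1],
])

```text
time: 8.8
tool_pos: [495.9, -245.4, 385.5]
tcp_rot: [2.878, 1.559, -0.002]
contact_force: [-0.4, -0.6, -0.7]
grip_width: 91.5
```

```bash
python3 look.py g wrist; python3 - <<'E'
from h import *
import pickle
o=pickle.load(open('g.pkl','rb'));print(togo(o,(603.7,181,220)))
E
```

```text
t 8.8 grip pt [ 497.8 -245.4  226.3] jaw yaw -75.0 w 91.5 F [-0.4 -0.6 -0.7] j6 0.71 tilt [ 0.0118 -0.    ]
(array([  0.7526647 , -38.44837033, -21.25874042]), array([ 497.76577828, -245.39906667,  226.28884135]))
```

View pics/g_wrist.png

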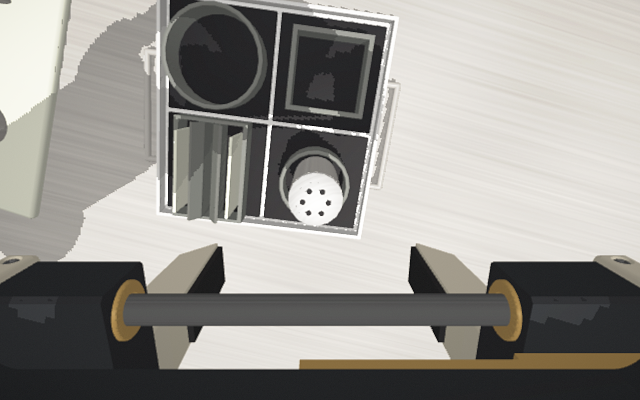

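Call:
arm_command([
  [0,-4.2,-2.3,0,1],
  [0,-8.4,-4.6,0,1],
  [0,-12.6,-6.9,0,1],
  [0,-16.8,-9.2,0,1],
  [0,-21,-11.5,0,1],
  [0,-25.2,-13.8,0,1],
  [0,-29.4,-16.1,0,0.85],
  [0,-33.6,-18.4,0,0.85],
  [0,-37,-20.4,0,0.85],
  [0,-38.4,-21.3,0,0.85],
])

```text
time: 9.85
tool_pos: [601.9, 184.4, 382.3]
tcp_rot: [-3.033, 1.566, 0.374]
contact_force: [0.2, 0.0, -0.8]
grip_width: 78.1
```

Call:
arm_command([
  [0,0,0,0,0.85],
  [0,0,0,0,0.85],
])

```text
time: 10.05
tool_pos: [601.6, 184.5, 379.6]
tcp_rot: [-1.761, 1.57, 1.647]
contact_force: [0.7, -0.4, 0.1]
grip_width: 78.3
```

```bash
python3 look.py h wrist; python3 - <<'E'
from h import *
import pickle
o=pickle.load(open('h.pkl','rb'));print(togo(o,(603.7,181,68)))
E
```

```text
t 10.05 grip pt [601.6 184.6 220.4] jaw yaw -74.76 w 78.3 F [ 0.7 -0.4  0.1] j6 1.48 tilt [-0.0001  0.0007]
(array([15.23553692,  0.41358412, -0.10764811]), array([601.58294451, 184.59338381, 220.35822321]))
```

View pics/h_wrist.png

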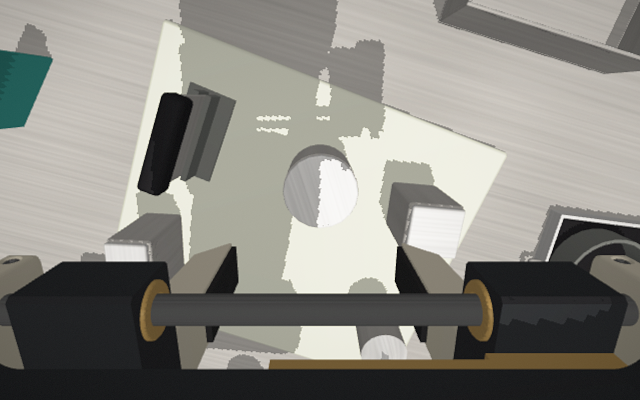

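```bash
python3 - <<'E'
from h import *
import pickle
o=pickle.load(open('h.pkl','rb')); W=wristcam(o)
P=ray(W,[(283,190),(358,190),(321,154),(321,228)],77);print('tub',P.round(1),P.mean(0).round(1))
S=ray(W,[(408,204),(466,211),(456,262),(402,252)],91);print('sq',S.mean(0).round(1))
im=cv2.imread('pics/h_wrist.png')
cv2.imwrite('pics/h_w.png',cv2.resize(im[70:210,110:250],None,fx=4,fy=4,interpolation=cv2.INTER_CUBIC))
E
```

```text
tub [[598.9 211.7  77. ]
 [615.1 152.1  77. ]
 [635.7 189.4  77. ]
 [574.9 172.6  77. ]] [606.1 181.4  77. ]
sq [599.8  85.4  91. ]
```

View pics/h_w.png

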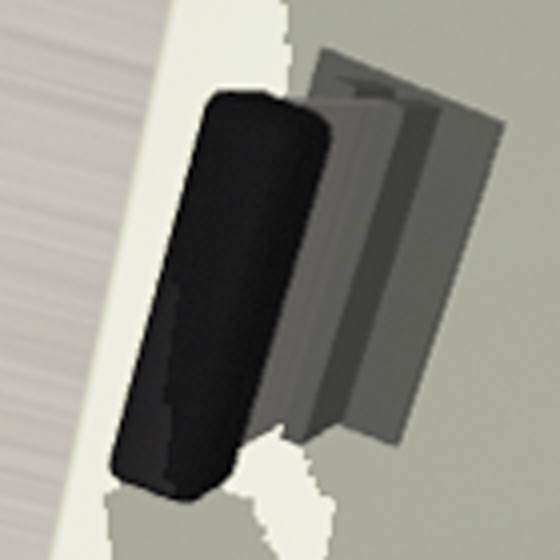

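Call:
arm_command([
  [0,0.4,-0.2,0,0.85],
  [4,0.4,-0.2,0,0.85],
  [8,0.4,-0.2,0,0.85],
  [12,0.4,-0.2,0,0.85],
  [14,0.4,-0.2,0,0.85],
  [15.2,0.4,-0.2,0,0.85],
  [15.2,0.4,-0.2,0,0.85],
  [15.2,0.4,-0.2,0,0.85],
  [15.2,0.4,-0.2,0,0.4],
  [15.2,0.4,-0.2,0,0],
])

```text
time: 11.1
tool_pos: [605.2, 180.5, 229.9]
tcp_rot: [-3.07, 1.567, 0.337]
contact_force: [-1.0, 4.2, 1.9]
grip_width: 66.3
```

Call:
arm_command([
  [0,0,0,0,0],
  [0,0,0,0,0],
  [0,0,0,0,0],
  [0,0,0,0,0],
  [0,0,0,0,0],
])

```text
time: 11.6
tool_pos: [605.2, 180.6, 229.9]
tcp_rot: [-3.04, 1.567, 0.366]
contact_force: [-0.8, 0.1, -1.4]
grip_width: 63.1
```

```bash
python3 look.py i wrist
```

```text
t 11.6 grip pt [605.7 180.8  70.7] jaw yaw -74.83 w 63.1 F [-0.8  0.1 -1.4] j6 1.47 tilt [0.0035 0.0014]
```

View pics/i_wrist.png

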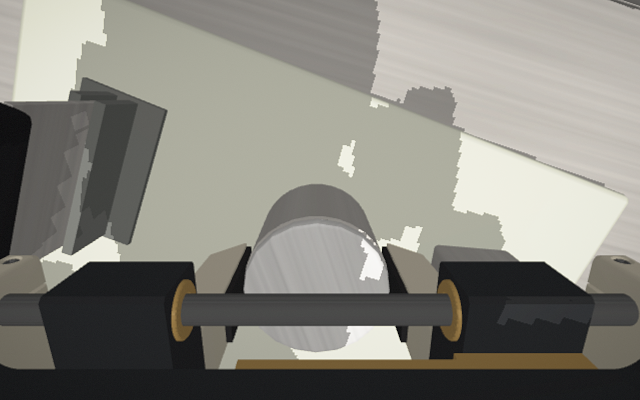

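Call:
arm_command([
  [-3,0,0,0,0],
  [-7,0,0,0,0],
  [-11,0,0,0,0],
  [-12,4,1.4,0,0],
  [-12,8.5,2.9,0,0],
  [-12,13,4.5,0,0],
  [-12,17.5,6,0,0],
  [-12,22,7.6,0,0],
  [-12,26,9,0,0],
  [-12,29,10,0,0],
])

```text
time: 12.65
tool_pos: [583.5, -128.4, 349.1]
tcp_rot: [-3.095, 1.568, 0.309]
contact_force: [0.4, 0.4, -3.3]
grip_width: 63.5
```

Call:
arm_command([
  [0,0,0,0,0],
  [0,0,0,0,0],
  [0,0,0,0,0],
])

```text
time: 12.95
tool_pos: [583.5, -127.5, 348.9]
tcp_rot: [-2.798, 1.568, 0.607]
contact_force: [0.6, 0.9, -3.9]
grip_width: 63.6
```

```bash
python3 look.py j wrist; python3 - <<'E'
from h import *
import pickle
o=pickle.load(open('j.pkl','rb'));print(togo(o,(584.8,-130.3,67)))
E
```

```text
t 12.95 grip pt [ 583.9 -127.3  189.7] jaw yaw -74.89 w 63.6 F [ 0.6  0.9 -3.9] j6 0.96 tilt [0.0024 0.0017]
(array([12.26481216,  0.32949756,  0.02703336]), array([ 583.90373348, -127.25592606,  189.65162858]))
```

View pics/j_wrist.png

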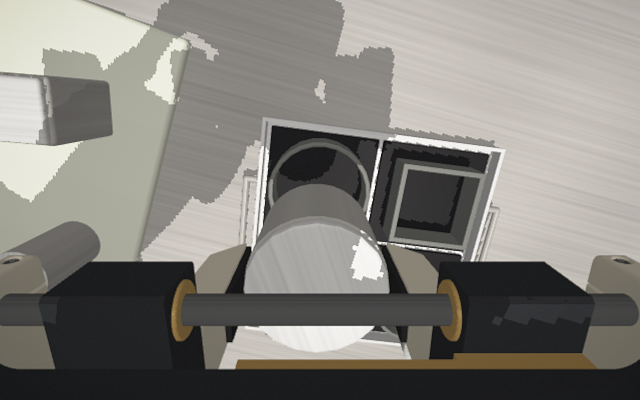

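Call:
arm_command([
  [0,0.3,0,0,0],
  [4,0.3,0,0,0],
  [8,0.3,0,0,0],
  [10,0.3,0,0,0],
  [11,0.3,0,0,0],
  [11.6,0.3,0,0,0],
  [11.6,0.3,0,0,0],
  [11.6,0.3,0,0,0],
])

```text
time: 13.8
tool_pos: [585.2, -129.9, 234.2]
tcp_rot: [3.027, 1.566, 0.15]
contact_force: [-0.3, 0.4, -3.0]
grip_width: 63.3
```

```bash
python3 look.py k wrist
```

```text
t 13.8 grip pt [ 586.  -129.8   75. ] jaw yaw -74.83 w 63.3 F [-0.3  0.4 -3. ] j6 0.96 tilt [0.0048 0.0007]
```

View pics/k_wrist.png

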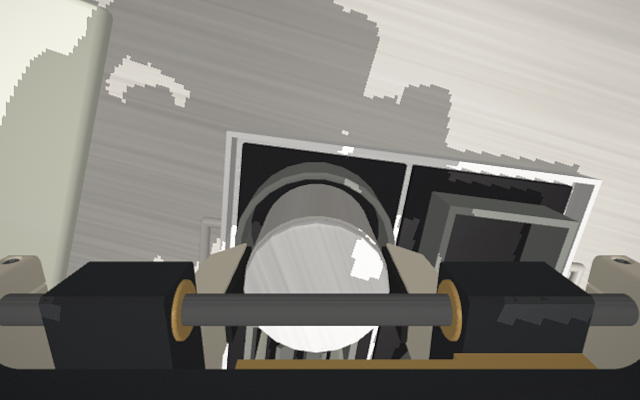

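Well centred in the cup, with force steady. I'll lower the last 8–9 mm.

Call:
arm_command([
  [0.3,0,0,0,0],
  [0.5,0,0,0,0],
  [0.7,0,0,0,0],
  [0.8,0,0,0,0],
  [0.8,0,0,0,0],
])

```text
time: 14.35
tool_pos: [585.1, -130.0, 226.1]
tcp_rot: [3.055, 1.566, 0.178]
contact_force: [-0.4, -0.3, -3.5]
grip_width: 63.1
```

```bash
python3 look.py l
```

```text
t 14.35 grip pt [ 585.8 -129.8   66.9] jaw yaw -74.84 w 63.1 F [-0.4 -0.3 -3.5] j6 0.96 tilt [0.0046 0.0008]
```

Call:
arm_command([
  [0.1,0,0,0,0],
  [0.2,0,0,0,0],
  [0.3,0,0,0,0],
  [0.3,0,0,0,0],
])

```text
time: 14.75
tool_pos: [585.1, -129.9, 225.8]
tcp_rot: [2.924, 1.565, 0.047]
contact_force: [-7.1, 1.4, 15.9]
grip_width: 63.1
```

```bash
python3 look.py l
```

```text
t 14.75 grip pt [ 586.1 -129.8   66.6] jaw yaw -74.83 w 63.1 F [-7.1  1.4 15.9] j6 0.96 tilt [0.006  0.0003]
```

Call:
arm_command([
  [0,0,0,0,0.85],
  [0,0,0,0,0.85],
  [0,0,0,0,0.85],
  [-1,0,0,0,0.85],
  [-4,0,0,0,0.85],
  [-8,0,0,0,0.85],
  [-12,0,0,0,0.85],
  [-12,-4,-1.3,2.5,0.85],
  [-12,-8,-2.5,5,0.85],
  [-12,-10,-3,5,0.85],
])

```text
time: 15.75
tool_pos: [587.0, -23.0, 346.9]
tcp_rot: [3.103, 1.564, 0.139]
contact_force: [-0.6, -0.5, -0.3]
grip_width: 77.6
```

```bash
python3 look.py m wrist; python3 - <<'E'
from h import *
import pickle
o=pickle.load(open('m.pkl','rb'));print(togo(o,(599.7,84.5,180)))
E
```

```text
t 15.75 grip pt [588.1 -22.8 187.7] jaw yaw -79.83 w 77.6 F [-0.6 -0.5 -0.3] j6 1.22 tilt [0.0071 0.001 ]
(array([  0.78544122, -10.35859123,  -3.02856105]), array([588.13101887, -22.81415757, 187.66690754]))
```

View pics/m_wrist.png

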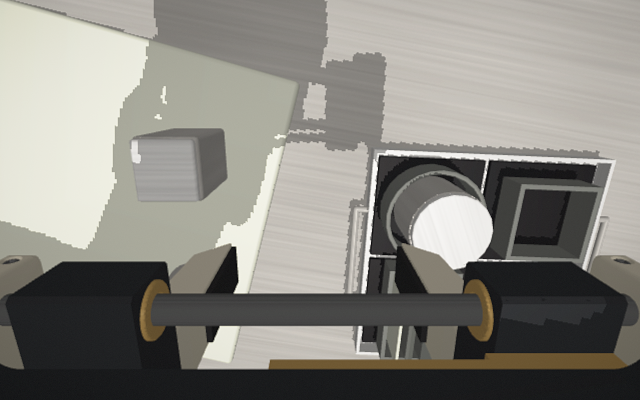

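Tub is standing in its cup. On to the square tin.

Call:
arm_command([
  [0,-4,-1.2,0,0.85],
  [0,-8,-2.4,0,0.85],
  [0,-10.4,-3,0,0.85],
  [0,-10.4,-3,0,0.85],
  [0,-10.4,-3,0,0.85],
])

```text
time: 16.3
tool_pos: [597.7, 86.7, 347.1]
tcp_rot: [-3.084, 1.564, 0.239]
contact_force: [-0.6, 0.4, 0.8]
grip_width: 78.3
```

```bash
python3 look.py n wrist; python3 - <<'E'
from h import *
import pickle
o=pickle.load(open('n.pkl','rb'));print(togo(o,(599.7,84.5,75)))
im=cv2.imread('pics/n_wrist.png')
cv2.imwrite('pics/n_w.png',cv2.resize(im[150:300,230:410],None,fx=4,fy=4,interpolation=cv2.INTER_CUBIC))
E
```

```text
t 16.3 grip pt [598.7  87.  187.9] jaw yaw -79.6 w 78.3 F [-0.6  0.4  0.8] j6 1.41 tilt [0.0064 0.0016]
(array([11.29415238,  0.26533348,  0.02545745]), array([598.7433234 ,  86.97804092, 187.94174111]))
```

View pics/n_w.png

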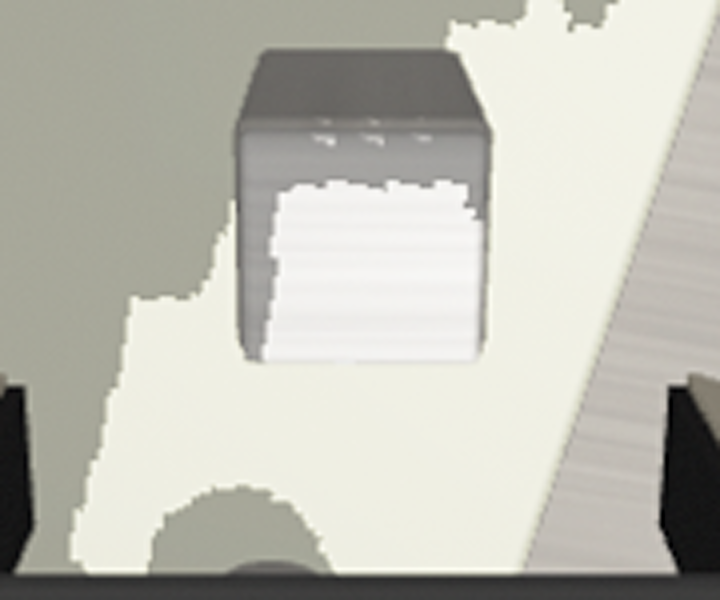

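```bash
python3 - <<'E'
from h import *
import pickle
o=pickle.load(open('n.pkl','rb'));W=wristcam(o); p=ray(W,[(320.6,209.9)],91)[0]; print(p, togo(o,(p[0],p[1],75)))
print(proj(W,np.array(togo(o,(0,0,0))[1])+np.array([0,0,-90])))
E
```

```text
[602.33021753  83.90874661  91.        ] (array([11.29575459,  0.37098334, -0.22255825]), array([598.7433234 ,  86.97804092, 187.94174111]))
[[315.33051687 217.13061238]]
```

Call:
arm_command([
  [0,0.3,-0.1,0,0.85],
  [4,0.3,-0.1,0,0.85],
  [8,0.3,-0.1,0,0.85],
  [10,0.3,-0.1,0,0.85],
  [11.5,0.3,-0.1,0,0.85],
  [11.5,0.3,-0.1,0,0.85],
  [11.5,0.3,-0.1,0,0.85],
  [11.5,0.3,-0.1,0,0.5],
  [11.5,0.3,-0.1,0,0],
  [11.5,0.3,-0.1,0,0],
])

```text
time: 17.35
tool_pos: [600.2, 83.3, 233.0]
tcp_rot: [-3.125, 1.563, 0.196]
contact_force: [-0.1, 0.4, -0.6]
grip_width: 58.8
```

Call:
arm_command([
  [0,0,0,0,0],
  [0,0,0,0,0],
  [0,0,0,0,0],
  [0,0,0,0,0],
  [0,0,0,0,0],
])

```text
time: 17.85
tool_pos: [600.3, 83.5, 233.5]
tcp_rot: [-3.13, 1.562, 0.192]
contact_force: [-1.1, 2.2, 5.4]
grip_width: 45.9
```

```bash
python3 look.py p wrist
```

```text
t 17.85 grip pt [601.7  83.7  74.3] jaw yaw -79.67 w 45.9 F [-1.1  2.2  5.4] j6 1.4 tilt [0.0087 0.0017]
```

View pics/p_wrist.png

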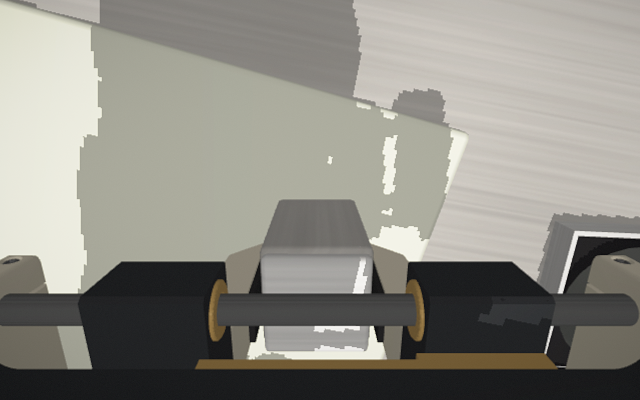

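Call:
arm_command([
  [-3,0,0,0,0],
  [-7,0,0,0,0],
  [-11,0,0,0,0],
  [-12,4.5,0.9,0,0],
  [-12,9,1.8,0,0],
  [-12,13.5,2.7,0,0],
  [-12,18,3.5,0,0],
  [-12,22.5,4.4,0,0],
  [-12,27,5.3,1,0],
  [-12,30.5,6,2.5,0],
])

```text
time: 18.9
tool_pos: [594.3, -230.3, 351.6]
tcp_rot: [-2.968, 1.564, 0.308]
contact_force: [0.4, 0.5, -3.3]
grip_width: 45.3
```

Call:
arm_command([
  [0,0,0,0,0],
  [0,0,0,0,0],
  [0,0,0,0,0],
])

```text
time: 19.2
tool_pos: [594.3, -229.4, 350.9]
tcp_rot: [-2.694, 1.565, 0.583]
contact_force: [0.2, 0.3, -2.8]
grip_width: 45.7
```

```bash
python3 look.py q wrist; python3 - <<'E'
from h import *
import pickle
o=pickle.load(open('q.pkl','rb'));print(togo(o,(598.2,-231,70)))
E
```

```text
t 19.2 grip pt [ 595.1 -228.8  191.7] jaw yaw -82.25 w 45.7 F [ 0.2  0.3 -2.8] j6 0.94 tilt [0.0052 0.0035]
(array([12.16800834,  0.291168  , -0.20923152]), array([ 595.09626168, -228.81772296,  191.67375578]))
```

View pics/q_wrist.png

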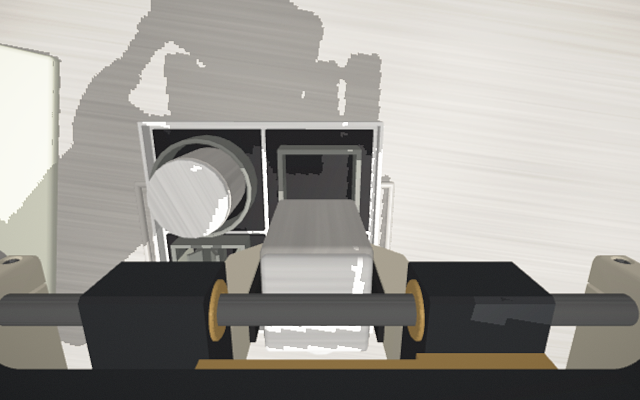

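Call:
arm_command([
  [0,0.3,-0.3,0,0],
  [4,0.3,-0.3,0,0],
  [8,0.3,-0.3,0,0],
  [10,0.3,-0.3,0,0],
  [11,0.3,-0.3,0,0],
  [11.3,0.3,-0.3,0,0],
  [11.3,0.3,-0.3,0,0],
  [11.3,0.3,-0.3,0,0],
])

```text
time: 20.05
tool_pos: [599.0, -231.3, 239.9]
tcp_rot: [-3.083, 1.562, 0.194]
contact_force: [0.1, 0.5, -3.3]
grip_width: 45.6
```

```bash
python3 look.py r wrist
```

```text
t 20.05 grip pt [ 600.3 -231.    80.7] jaw yaw -82.19 w 45.6 F [ 0.1  0.5 -3.3] j6 0.94 tilt [0.0083 0.0016]
```

View pics/r_wrist.png

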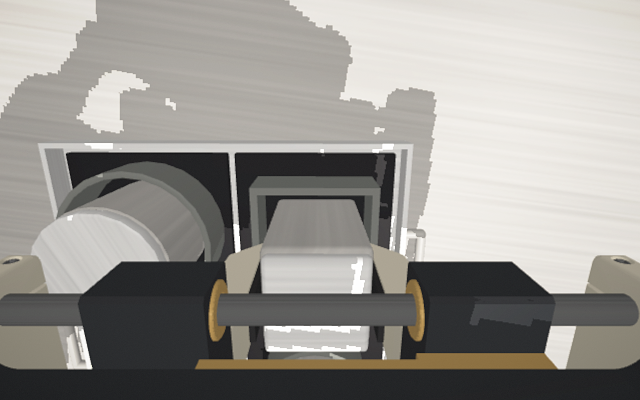

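Call:
arm_command([
  [0.3,0,0.1,0,0],
  [0.6,0,0.1,0,0],
  [0.8,0,0.1,0,0],
  [1.0,0,0.1,0,0],
  [1.1,0,0.1,0,0],
  [1.1,0,0.1,0,0],
])

```text
time: 20.7
tool_pos: [598.0, -231.4, 229.5]
tcp_rot: [-3.1, 1.562, 0.178]
contact_force: [-1.8, 0.7, 3.9]
grip_width: 46.0
```

```bash
python3 look.py r
```

```text
t 20.7 grip pt [ 599.4 -231.1   70.3] jaw yaw -82.19 w 46.0 F [-1.8  0.7  3.9] j6 0.94 tilt [0.0086 0.0015]
```

Call:
arm_command([
  [0,0,0,0,0.75],
  [0,0,0,0,0.75],
  [0,0,0,0,0.75],
  [-1,0,0,0,0.75],
  [-4,0,0,0,0.75],
  [-8,0,0,0,0.75],
  [-12,0,0,0,0.75],
  [-12,-4,-0.5,0,0.6],
  [-12,-8,-1,0,0.6],
  [-12,-10,-1.2,0,0.6],
])

```text
time: 21.7
tool_pos: [595.0, -128.3, 351.0]
tcp_rot: [-3.082, 1.561, 0.197]
contact_force: [0.4, 0.4, -0.6]
grip_width: 55.7
```

```bash
python3 look.py s wrist; python3 - <<'E'
from h import *
import pickle
o=pickle.load(open('h.pkl','rb'));W=wristcam(o)
c=lambda pts:[((x+.5)/4-.5+110,(y+.5)/4-.5+70) for x,y in pts]
P=ray(W,c([(208,100),(110,470),(332,120),(237,485)]),100); print(P.round(1),P.mean(0)); 
for a,b in((0,1),(2,3)): d=P[a]-P[b]; print(np.degrees(np.arctan2(d[1],d[0])))
o=pickle.load(open('s.pkl','rb'));print(togo(o,(612,298,190)))
E
```

```text
t 21.7 grip pt [ 596.6 -128.   191.8] jaw yaw -82.11 w 55.7 F [ 0.4  0.4 -0.6] j6 1.09 tilt [0.0098 0.002 ]
[[650.1 309.2 100. ]
 [578.6 317.8 100. ]
 [652.4 287.7 100. ]
 [582.  294.3 100. ]] [615.7775091  302.27137511 100.        ]
-6.8832841636882325
-5.31028020380289
(array([  0.27883301, -41.98269942,  -7.36871679]), array([ 596.58360251, -127.97109171,  191.80064218]))
```

View pics/s_wrist.png

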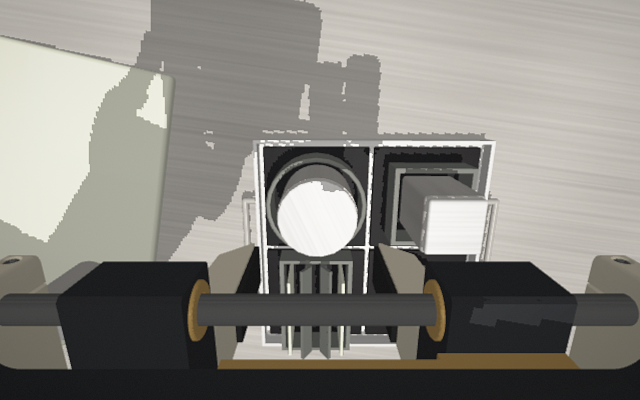

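Call:
arm_command([
  [0,-4.5,-0.8,1,0.6],
  [0,-9,-1.6,2,0.6],
  [0,-13.5,-2.4,4,0.6],
  [0,-18,-3.2,6,0.6],
  [0,-22.5,-4,8,0.6],
  [0,-27,-4.8,10,0.6],
  [0,-31.5,-5.6,12,0.6],
  [0,-36,-6.4,14,0.6],
  [0,-40,-7.2,14,0.6],
  [0,-42,-7.5,14,0.6],
])

```text
time: 22.75
tool_pos: [610.5, 303.4, 352.9]
tcp_rot: [-2.634, 1.56, 0.406]
contact_force: [-0.1, 0.1, -0.6]
grip_width: 55.2
```

Call:
arm_command([
  [0,0,0,0,0.6],
  [0,0,0,0,0.6],
  [0,0,0,0,0.6],
])

```text
time: 23.05
tool_pos: [610.8, 302.0, 353.2]
tcp_rot: [-2.678, 1.56, 0.36]
contact_force: [1.2, 0.5, -0.3]
grip_width: 55.1
```

```bash
python3 look.py t wrist; python3 - <<'E'
from h import *
im=cv2.imread('pics/t_wrist.png')
cv2.imwrite('pics/t_w.png',cv2.resize(im[130:300,230:420],None,fx=4,fy=3.5*8/7,interpolation=cv2.INTER_CUBIC)[:600])
E
```

```text
t 23.05 grip pt [612.5 302.6 194. ] jaw yaw -95.93 w 55.1 F [ 1.2  0.5 -0.3] j6 2.02 tilt [0.0103 0.0039]
```

View pics/t_wrist.png

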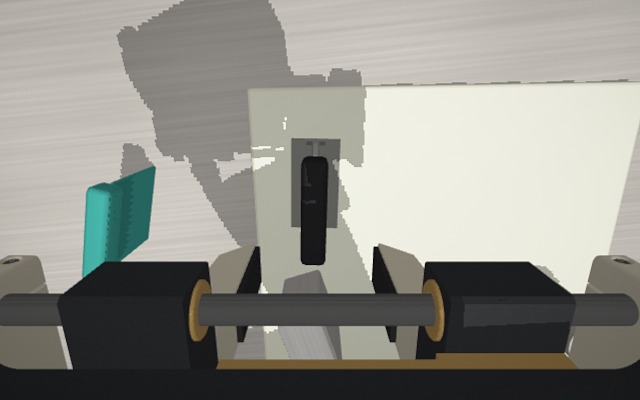

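View pics/t_w.png

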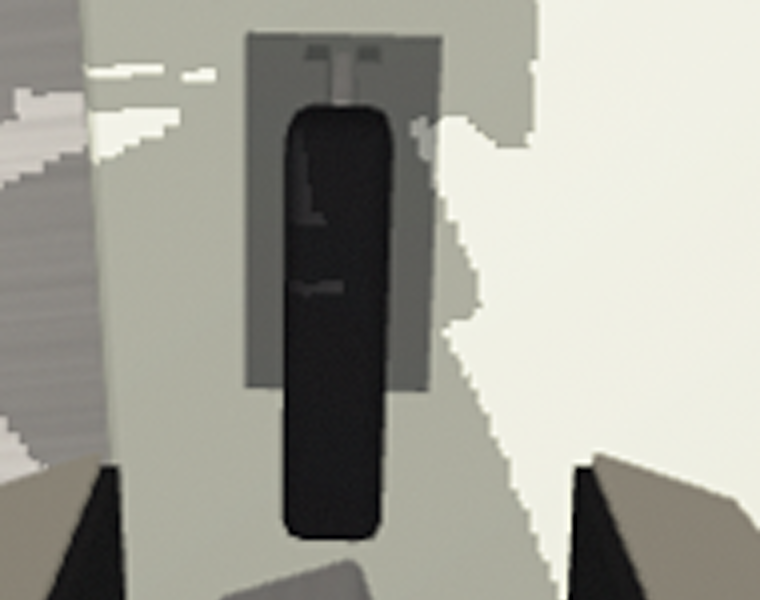

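```bash
python3 - <<'E'
from h import *
import pickle
o=pickle.load(open('t.pkl','rb'));W=wristcam(o)
P=ray(W,[(314.4,156.5),(312.8,264.8)],104); print(P.round(1),P.mean(0).round(1)); d=P[0]-P[1]; print(np.degrees(np.arctan2(d[1],d[0])),np.linalg.norm(d))
m=P.mean(0); print(togo(o,(m[0],m[1],91)))
E
```

```text
[[654.2 299.2 104. ]
 [577.4 308.5 104. ]] [615.8 303.9 104. ]
-6.903514693595361 77.29746903429975
(array([10.30118727, -0.10996936, -0.21616048]), array([612.4618703 , 302.61388405, 193.97903384]))
```

Call:
arm_command([
  [0,-0.1,-0.3,1,0.6],
  [3,-0.1,-0.3,1,0.6],
  [6,-0.1,-0.3,1,0.6],
  [8,-0.1,-0.3,1,0.6],
  [10,-0.1,-0.3,1,0.6],
  [10.2,-0.1,-0.3,1,0.6],
  [10.2,-0.1,-0.3,1,0.6],
  [10.2,-0.1,-0.3,1,0.6],
])

```text
time: 23.9
tool_pos: [615.6, 302.6, 252.8]
tcp_rot: [-2.66, 1.557, 0.36]
contact_force: [0.3, 0.1, 0.6]
grip_width: 55.0
```

```bash
python3 look.py u wrist side;  python3 - <<'E'
from h import *
im=cv2.imread('pics/u_side.png')
cv2.imwrite('pics/u_s.png',cv2.resize(im[180:340,180:380],None,fx=4,fy=3.7*40/37,interpolation=cv2.INTER_CUBIC)[:600])
E
```

```text
t 23.9 grip pt [617.6 303.4  93.6] jaw yaw -97.0 w 55.0 F [0.3 0.1 0.6] j6 2.04 tilt [0.0125 0.0047]
```

View pics/u_wrist.png

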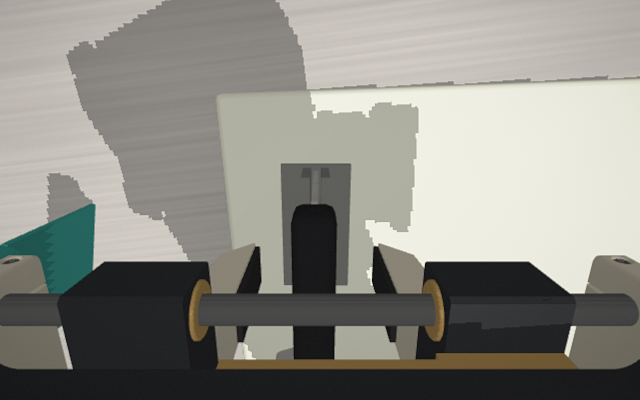

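View pics/u_s.png

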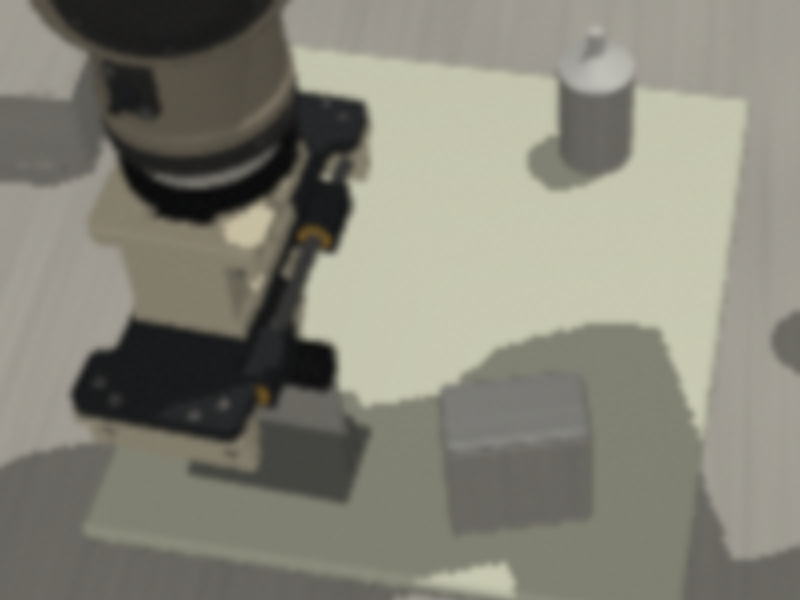

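Call:
arm_command([
  [0,0,0,0,0.4],
  [0,0,0,0,0.2],
  [0,0,0,0,0],
  [0,0,0,0,0],
  [0,0,0,0,0],
  [0,0,0,0,0],
  [0,0,0,0,0],
  [0,0,0,0,0],
])

```text
time: 24.8
tool_pos: [615.4, 302.8, 252.8]
tcp_rot: [-2.655, 1.557, 0.364]
contact_force: [0.1, 1.0, 0.6]
grip_width: 18.0
```

```bash
python3 look.py v wrist; python3 - <<'E'
from h import *
import pickle
o=pickle.load(open('u.pkl','rb'));W=wristcam(o)
print(ray(W,[(314,204)],104), ray(W,[(314,204)],100))
E
```

```text
t 24.8 grip pt [617.4 303.6  93.6] jaw yaw -96.98 w 18.0 F [0.1 1.  0.6] j6 2.04 tilt [0.0126 0.0048]
[[656.61996504 298.63436735 104.        ]] [[655.46131092 298.83115238 100.        ]]
```

View pics/v_wrist.png

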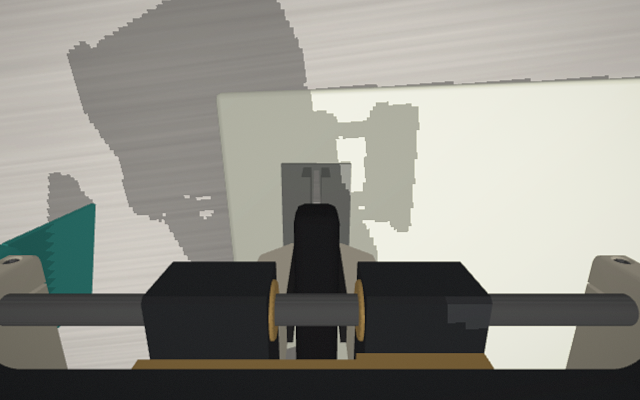

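Call:
arm_command([
  [-0.5,0,0,0,0],
  [-1.5,0,0,0,0],
  [-2.5,0,0,0,0],
  [-3.5,0,0,0,0],
  [-5,0,0,0,0],
  [-8,0,0,0,0],
  [-11,0,0,0,0],
  [-12,0,0,0,0],
  [-12,0,0,0,0],
])

```text
time: 25.75
tool_pos: [614.0, 302.3, 375.1]
tcp_rot: [-2.662, 1.553, 0.358]
contact_force: [0.0, -0.6, -2.0]
grip_width: 17.8
```

```bash
python3 look.py x wrist side;  python3 - <<'E'
from h import *
im=cv2.imread('pics/x_side.png')
cv2.imwrite('pics/x_s.png',cv2.resize(im[130:330,180:380],None,fx=3,fy=3,interpolation=cv2.INTER_CUBIC)[:600])
import pickle
o=pickle.load(open('x.pkl','rb'));print(togo(o,(484.3,-143.3,210)))
E
```

```text
t 25.75 grip pt [616.6 303.3 216. ] jaw yaw -96.97 w 17.8 F [ 0.  -0.6 -2. ] j6 2.04 tilt [0.0167 0.0063]
(array([ 0.09478522, 45.94159768,  7.72027791]), array([616.64074801, 303.32580548, 215.96016767]))
```

View pics/x_wrist.png

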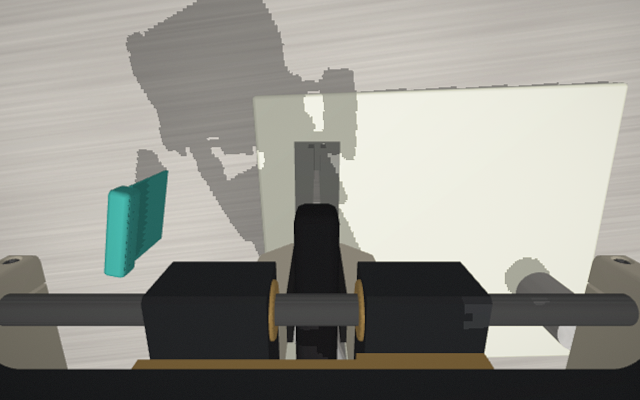

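View pics/x_s.png

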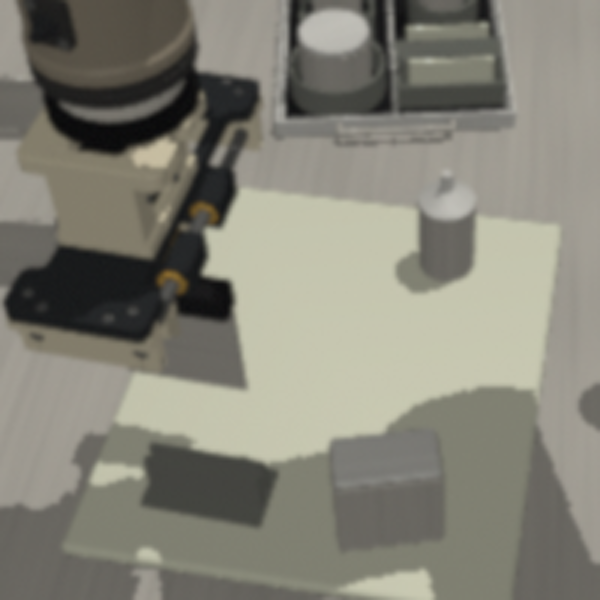

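Call:
arm_command([
  [0,4.7,0.8,0,0],
  [0,9.4,1.6,-2,0],
  [0,14.1,2.4,-4,0],
  [0,18.8,3.2,-6,0],
  [0,23.5,4,-8,0],
  [0,28.2,4.8,-10,0],
  [0,32.9,5.6,-12,0],
  [0,37.6,6.4,-14,0],
  [0,42,7.1,-14.8,0],
  [0,45.5,7.7,-14.8,0],
])

```text
time: 26.85
tool_pos: [480.6, -142.1, 366.6]
tcp_rot: [-2.69, 1.561, 0.587]
contact_force: [0.8, -0.0, -0.6]
grip_width: 17.8
```

Call:
arm_command([
  [0,0,0,0,0],
  [0,0,0,0,0],
  [0,0,0,0,0],
])

```text
time: 27.15
tool_pos: [480.7, -141.3, 365.7]
tcp_rot: [-2.467, 1.562, 0.811]
contact_force: [0.7, 1.4, -1.6]
grip_width: 17.6
```

```bash
python3 look.py y wrist;  python3 - <<'E'
from h import *
import pickle
o=pickle.load(open('y.pkl','rb'));print(togo(o,(484.3,-143.3,150)))
E
```

```text
t 27.15 grip pt [ 481.7 -140.3  206.5] jaw yaw -82.19 w 17.6 F [ 0.7  1.4 -1.6] j6 0.99 tilt [0.0062 0.0065]
(array([ 5.65259628,  0.36734054, -0.1796784 ]), array([ 481.67183743, -140.27174416,  206.53166582]))
```

View pics/y_wrist.png

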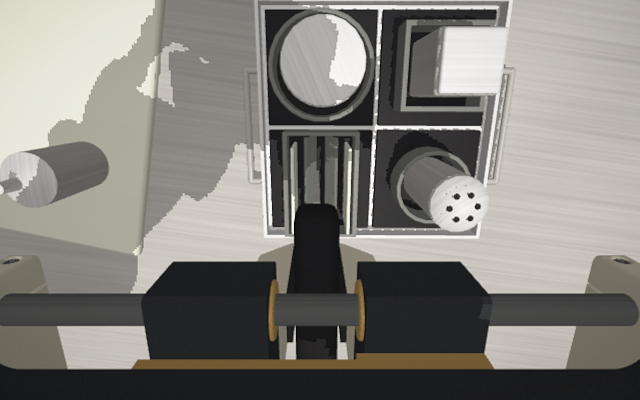

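Call:
arm_command([
  [0,0.3,-0.1,0,0],
  [2,0.3,-0.1,0,0],
  [4,0.3,-0.1,0,0],
  [5.5,0.3,-0.1,0,0],
  [6,0.3,-0.1,0,0],
  [6,0.3,-0.1,0,0],
  [6,0.3,-0.1,0,0],
])

```text
time: 27.9
tool_pos: [483.0, -143.3, 306.6]
tcp_rot: [-2.64, 1.561, 0.639]
contact_force: [-0.6, -0.5, -1.8]
grip_width: 18.2
```

```bash
python3 look.py z wrist side top;  python3 - <<'E'
from h import *
im=cv2.imread('pics/z_wrist.png')
cv2.imwrite('pics/z_w.png',cv2.resize(im[40:270,200:440],None,fx=2.6,fy=2.6,interpolation=cv2.INTER_CUBIC)[:600])
im=cv2.imread('pics/z_side.png')
cv2.imwrite('pics/z_s.png',cv2.resize(im[80:190,260:370],None,fx=5,fy=5,interpolation=cv2.INTER_CUBIC)[:600])
import pickle
o=pickle.load(open('z.pkl','rb'));print(togo(o,(483.8,-143.3,90)))
E
```

```text
t 27.9 grip pt [ 484.2 -142.4  147.4] jaw yaw -82.11 w 18.2 F [-0.6 -0.5 -1.8] j6 0.98 tilt [0.0077 0.0057]
(array([5.74205368, 0.10638963, 0.10462008]), array([ 484.24916161, -142.43036632,  147.43158058]))
```

View pics/z_w.png

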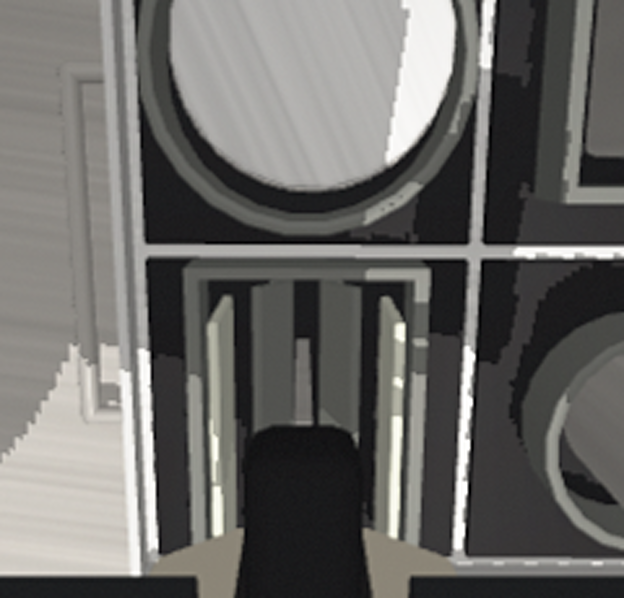

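View pics/z_s.png

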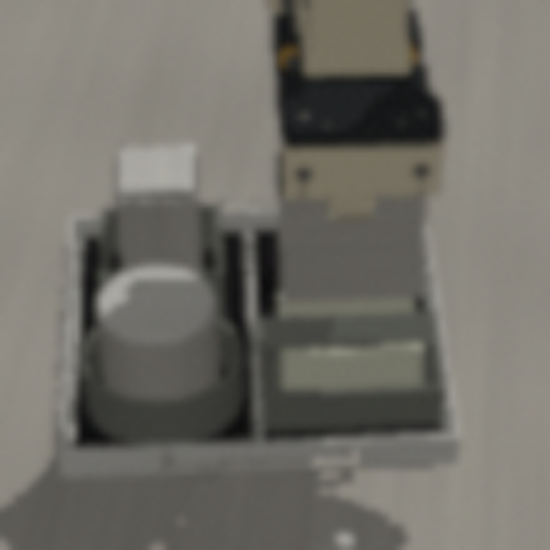

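Call:
arm_command([
  [1,0.1,0,0,0],
  [2,0.1,0,0,0],
  [3,0.1,0,0,0],
  [3.5,0.1,0,0,0],
  [4,0.1,0,0,0],
  [4.3,0.1,0,0,0],
  [4.3,0.1,0,0,0],
])

```text
time: 28.75
tool_pos: [483.3, -144.3, 263.4]
tcp_rot: [-2.629, 1.561, 0.649]
contact_force: [-0.3, 0.3, -1.0]
grip_width: 17.8
```

```bash
python3 look.py aa side;  python3 - <<'E'
from h import *
im=cv2.imread('pics/aa_side.png')
cv2.imwrite('pics/aa_s.png',cv2.resize(im[80:190,260:370],None,fx=5,fy=5,interpolation=cv2.INTER_CUBIC)[:600])
E
```

```text
t 28.75 grip pt [ 484.5 -143.3  104.2] jaw yaw -82.14 w 17.8 F [-0.3  0.3 -1. ] j6 0.98 tilt [0.0076 0.0057]
```

View pics/aa_s.png

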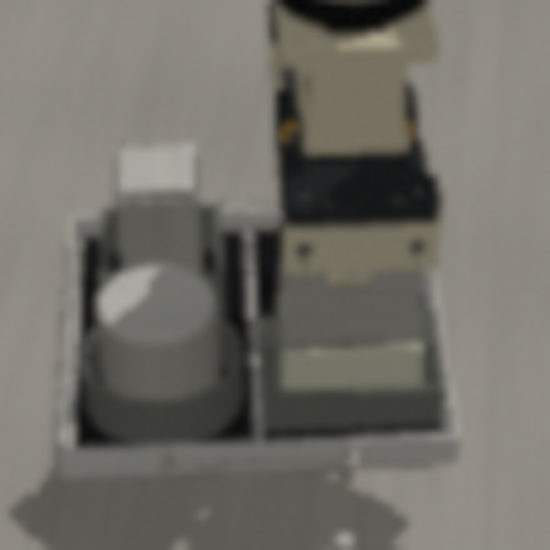

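Blade is in the slot with no contact force. I'll press on gently.

Call:
arm_command([
  [0.4,0,0,0,0],
  [0.8,0,0,0,0],
  [1.1,0,0,0,0],
  [1.3,0,0,0,0],
  [1.3,0,0,0,0],
])

```text
time: 29.3
tool_pos: [483.4, -144.2, 250.4]
tcp_rot: [-2.62, 1.561, 0.659]
contact_force: [0.5, -0.2, -2.0]
grip_width: 17.9
```

```bash
python3 look.py ab
```

```text
t 29.3 grip pt [ 484.6 -143.3   91.2] jaw yaw -82.13 w 17.9 F [ 0.5 -0.2 -2. ] j6 0.98 tilt [0.0075 0.0058]
```

Call:
arm_command([
  [0.1,0,0,0,0],
  [0.2,0,0,0,0],
  [0.3,0,0,0,0],
  [0.3,0,0,0,0],
  [0.3,0,0,0,0],
])

```text
time: 29.8
tool_pos: [483.5, -144.2, 247.4]
tcp_rot: [-2.627, 1.561, 0.652]
contact_force: [0.1, -0.6, -2.2]
grip_width: 17.9
```

```bash
python3 look.py ac
```

```text
t 29.8 grip pt [ 484.7 -143.2   88.2] jaw yaw -82.14 w 17.9 F [ 0.1 -0.6 -2.2] j6 0.98 tilt [0.0076 0.0058]
```

Call:
arm_command([
  [0.1,0,0,0,0],
  [0.2,0,0,0,0],
  [0.3,0,0,0,0],
  [0.3,0,0,0,0],
  [0.3,0,0,0,0],
])

```text
time: 30.3
tool_pos: [483.5, -144.2, 244.8]
tcp_rot: [-2.658, 1.561, 0.621]
contact_force: [-1.4, 0.2, 4.7]
grip_width: 17.7
```

```bash
python3 look.py ac
```

```text
t 30.3 grip pt [ 484.7 -143.3   85.6] jaw yaw -82.13 w 17.7 F [-1.4  0.2  4.7] j6 0.98 tilt [0.0078 0.0056]
```

Call:
arm_command([
  [0.1,0,0,0,0],
  [0.2,0,0,0,0],
  [0.2,0,0,0,0],
])

```text
time: 30.6
tool_pos: [483.4, -144.2, 244.7]
tcp_rot: [-2.774, 1.561, 0.505]
contact_force: [-5.3, 1.0, 19.6]
grip_width: 17.7
```

```bash
python3 look.py ad side;  python3 - <<'E'
from h import *
im=cv2.imread('pics/ad_side.png')
cv2.imwrite('pics/ad_s.png',cv2.resize(im[80:190,260:370],None,fx=5,fy=5,interpolation=cv2.INTER_CUBIC)[:600])
E
```

```text
t 30.6 grip pt [ 484.8 -143.4   85.5] jaw yaw -82.12 w 17.7 F [-5.3  1.  19.6] j6 0.98 tilt [0.0089 0.0049]
```

View pics/ad_s.png

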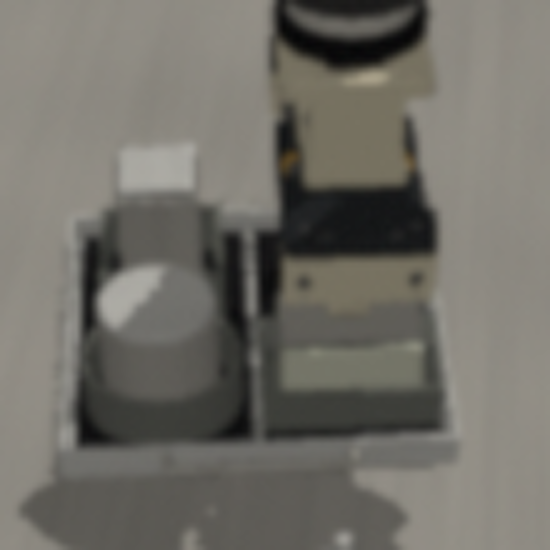

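Call:
arm_command([
  [0,0,0,0,0.4],
  [0,0,0,0,0.5],
  [0,0,0,0,0.5],
  [-1,0,0,0,0.5],
  [-3,0,0,0,0.5],
  [-7,0,0,0,0.5],
  [-11,0,0,0,0.5],
  [-15,0,0,0,0.5],
  [-17,0,3,0,0.5],
  [-17,0,5,0,0.5],
])

```text
time: 31.65
tool_pos: [431.8, -151.9, 417.7]
tcp_rot: [3.12, 1.556, 0.117]
contact_force: [0.1, -0.4, 0.1]
grip_width: 45.9
```

```bash
python3 look.py ae wrist side top;  python3 - <<'E'
from h import *
im=cv2.imread('pics/ae_side.png')
cv2.imwrite('pics/ae_s.png',cv2.resize(im[80:190,260:370],None,fx=5,fy=5,interpolation=cv2.INTER_CUBIC)[:600])
E
```

```text
t 31.65 grip pt [ 434.1 -151.7  258.5] jaw yaw -82.09 w 45.9 F [ 0.1 -0.4  0.1] j6 0.92 tilt [0.0143 0.0017]
```

View pics/ae_s.png

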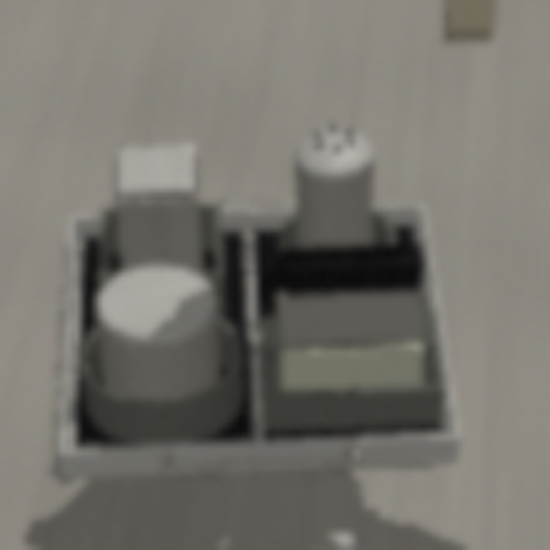

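View pics/ae_wrist.png

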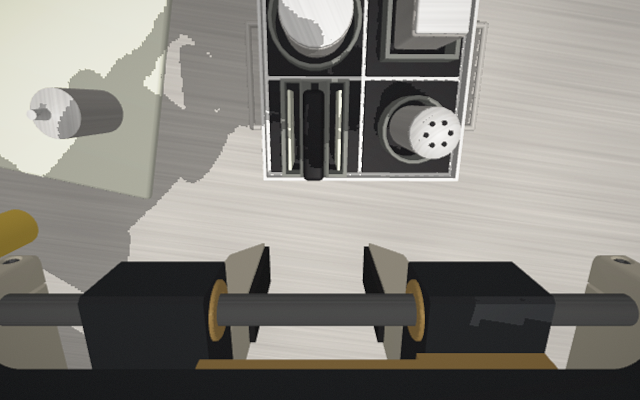

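View pics/ae_top.png

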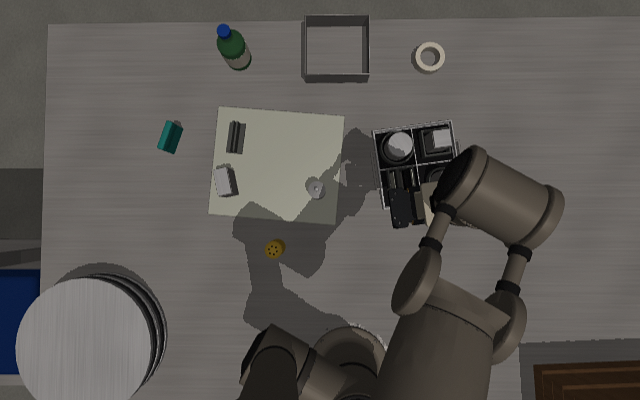

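```bash
python3 - <<'E'
from h import *
import pickle
o=pickle.load(open('ae.pkl','rb'));W=wristcam(o)
c=np.array([541.2,-187.2]);a=np.radians(7.8);u=np.array([np.cos(a),np.sin(a)]);v=np.array([-u[1],u[0]])
def rep(n,P,cen): d=P[:2]-cen; print(n,P.round(1),'in holder frame',(d@u).round(1),(d@v).round(1))
rep('shaker',ray(W,[(437,134)],99)[0],c-51*u-51*v)
rep('scraper',ray(W,[(313.5,83),(313.5,180)],100).mean(0),c-51*u+51*v)
x=cv2.imread('pics/ae_top.png')
cv2.imwrite('pics/ae_t.png',cv2.resize(x[110:220,360:475],None,fx=5,fy=5,interpolation=cv2.INTER_CUBIC))
y=cv2.imread('pics/top0.png'); d=cv2.absdiff(x,y)[150:215,205:345].max(2)
cv2.imwrite('pics/diff.png',cv2.resize(np.hstack([x[150:215,205:345],y[150:215,205:345]]),None,fx=2.8,fy=2.8))
# dispenser/oblong shift by template phase correlation
for n,(r0,r1,c0,c1) in {'disp':(176,202,302,330),'obl':(160,200,212,242)}.items():
    t=y[r0:r1,c0:c1]; s=cv2.matchTemplate(x[r0-8:r1+8,c0-8:c1+8],t,cv2.TM_CCOEFF_NORMED); print(n,cv2.minMaxLoc(s)[1],np.array(cv2.minMaxLoc(s)[3])-8)
E
```

```text
shaker [ 498. -245.   99.] in holder frame 0.3 -0.4
scraper [ 484.5 -143.1  100. ] in holder frame 0.8 0.4
disp 0.3676788806915283 [0 0]
obl 0.9995973706245422 [0 0]
```

View pics/ae_t.png

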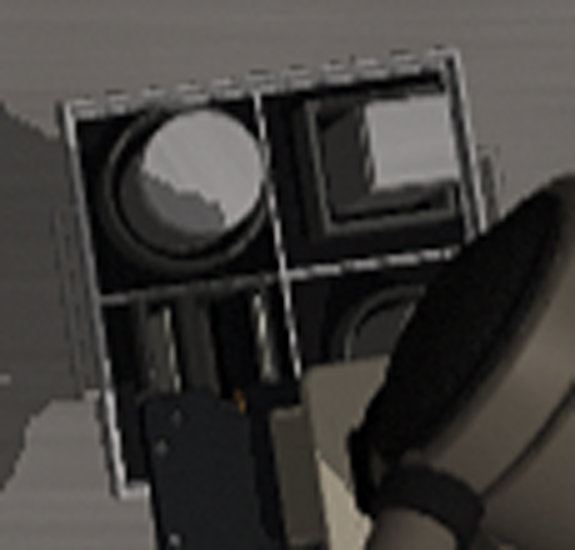

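```bash
python3 - <<'E'
from plant import bot
from h import *
f=lambda pts:[((x+.5)/5-.5+360,(y+.5)/5-.5+110) for x,y in pts]
c=np.array([541.2,-187.2]);a=np.radians(7.8);u=np.array([np.cos(a),np.sin(a)]);v=np.array([-u[1],u[0]])
def rep(n,P,cen): d=P[:2]-cen; print(n,P.round(1),(d@u).round(1),(d@v).round(1))
rep('tub',ray('top',f([(137,173),(267,173),(202,107),(202,240)]),73).mean(0),c+51*u+51*v)
rep('tin',ray('top',f([(364,105),(446,94),(458,180),(374,192)]),88).mean(0),c+51*u-51*v)
r=bot.close_job(); print(r); print(bot.get_obs()['time'])
E
```

```text
tub [ 584.5 -130.5   73. ] -0.4 -0.7
tin [ 596.7 -231.3   88. ] -1.9 -0.2
the job is handed in; nothing more can be done
None
the job is handed in; nothing more can be done
```

The caddy is stocked and the job is handed in at about 32 s of the 122 s allowed. The shaker, tub and square tin each stand in their own holder. The scraper is pushed down to the floor of the middle slot, between the two white scrapers. The hand-in gives no verdict, so these are my own checks:

- **Centring:** in the last pictures the shaker is 0.5 mm from its holder's centre, the tub 0.8 mm, the square tin 1.9 mm and the scraper 0.9 mm from the middle of its slot. Calibration error of about 2 mm comes on top of these figures.
- **Seating:** each of the four showed a rise in vertical force at the expected floor height before I let go. The scraper was pressed home with about 22 N and looks upright in the side view.
- **Look-alikes:** the oblong tin matches its start picture with no shift. The dispenser's best match is also at no shift, but the score was low (0.37), which I put down to the arm's shadow falling on it. In the wrist and side views it stands upright and looks undisturbed.
- **Gripper:** it was open and clear of everything when I handed the job in.

No check failed. Two estimates of the square tin's pick-up position differed by about 3 mm in x, and I split the difference with no trouble in the grasp.

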